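# Lift the hot boiler lid with the lid lifter

## Robot

A 6-joint arm with a two-finger parallel gripper is mounted at the origin on a cart in front of the work surface, level with it; the furniture and walls round the work are solid. World frame = base frame: x ahead of the robot, y to its left, z up, the work surface at z = 0. Lengths are in m, angles in rad, forces in N, time in s.
With the tool pointing down it reaches from about 0.275 to 0.85 m from the base axis. Payload 5.2 kg.
Tool frame: the origin (TCP) lies midway between the tips of the shut fingers; the grasp point (between the pads) lies 19 mm behind it; z points along the fingers, y is the direction in which the jaws open and shut (so a half turn about z gives the same grasp; the last joint's range is limited). The gripper opens to 85 mm and grips with 20 to 120 N. Pads are 22 mm wide; open, the fingers measure 114 mm over their backs; the gripper's body (76 mm by 85 mm) begins 54 mm behind the grasp point. The pads swing forward as they close: fully open they stand 13 mm farther back than shut.
Start: joints at [-1.48, 0.259, 1.535, -0, 1.348, -0.203], TCP at [0.159, -0.526, 0.231] pointing down, gripper open.
Joint ranges: [-3.14, 3.14], [-0.91, 2.08], [0.19, 2.58], [-1.22, 4.36], [0.22, 2.71], [-3.12, 3.12]. Speed limits (rad/s): [2.57, 2.57, 3.14, 3.14, 3.14, 3.14].

## Interface

Orientations are given as [roll, pitch, yaw] about the fixed x, y, z axes, in that order (R = Rz(yaw) Ry(pitch) Rx(roll)).
In Python, from cell import r, cams, job_done gives the robot as it stands. The module is installed in compiled form; this text tells all that it offers.
- The arm moves only by the tool drive_tool, never from a script. Its argument "moves" is a list of rows, each an object of numbers: "gripper": the gripper command: -1 is shut, 1 is fully open, values between are in proportion; "tx", "ty", "tz": the shift along the world's x, y, z scaled (see below); "roll": the turn about the world's z scaled (see below). In form: [{"gripper": .., "tx": .., "ty": .., "tz": .., "roll": ..}, ...]. A call has exactly 5 rows; each row is the pose to reach, as a shift and turn from the pose measured when the call began, turning the shorter way round; what a row does not reach only later rows make up. The controller multiplies each number of a shift by 800 mm and each number of a turn by pi rad. A row lasts 1/12 s, in which the tool goes at most 41.7 mm and 7.16 degrees, less where a joint would pass 70% of its speed; a pose out of reach is approached as far as the arm can. A call with a number of a shift or a turn outside -1 to 1 is refused whole. A call with a gripper value outside its range is refused whole. The fingers move at their own pace and stop on an object; "force" is the grip in N (left out, the last holds). Time passes only in rows, so rows that repeat a pose let the fingers close, or fill a call up. It gives the time, the measured TCP pose, the force and the opening at its end, in the units of the state.
- r.get_obs(): the state, without advancing time (a new reading comes with each control period).
- cams.snapshot(name): name is "scene" or "top" or "wrist"; returns a dict with "pixels" (480x640x3 uint8, red, green, blue), "z_map" (480x640 float32, m along the optical axis (not along the pixel's ray), 0 where there is no reading), "mtx" (3x3 intrinsics, pixels), "rvec" (rotation vector, rad) and "tvec" (3), from world to camera coordinates, as OpenCV has them. Camera axes: x right, y down, z forward; pixel columns grow to the right and rows downward; lengths in m; the calibration is good to about 2 mm. A picture is of the moment at which its call begins.
- job_done(): hands the job in, once; it reports no verdict.
The state is a dict: "time": time; "joint_positions": joint angles; "joint_velocities": joint speeds; "tau": joint torques, N m; "ee_pos": TCP position; "eef_rot": TCP orientation; "wrist_force": force on the tool from outside, world axes, zero at the start; "wrist_torque": the same for the moment, N m; "gripper_width": opening from 0.0 (shut) to 1.0 (fully open).
Only numpy, scipy, OpenCV 4.12 (cv2) and the standard library are available. Lean on these libraries where they do the work, as an engineer would, in place of code of your own. Each camera call takes 0.05 s, during which the arm holds its last target.

## Task

The lid of the small instrument boiler is hot: take the lid lifter out of its holder, hook it under the middle of the lid's loop handle, lift the lid clear in balance and set it gently, fully home and level, in the ring of the lid stand, without touching lid or boiler with the robot itself and without pressing hard on the lid. Then unhook the lifter and put it back upright in its holder, all the way down. Leave everything else where it is.

Things in the scene. Friction and masses are not known exactly. Their poses are not given: they have to be found in the camera images.
- boiler: Round instrument boiler, fixed: white heater base 132 mm across, steel pot on it, 104 mm outside, 94 mm inside diameter, two small black side grips (out to 68 mm from the axis); rim 80 mm above the desk. Origin: centre of its underside, on the desk.
- lid: Loose hot steel lid, 0.25 to 0.45 kg, on the boiler: flange 112 mm across, its top 6 mm over the origin; tapering plug below, 88 to 78 mm across, 10 mm deep. A rigid upright loop handle stands on it, see loop_mid. Same when turned half round. Its weight acts on its axis: carried off the middle of the loop it tips. Origin: centre of the flange's underside, level with the rim it rests on; z up.
- loop_mid (a point): Middle of the loop handle's straight top bar (7 mm round), on its centre line, 38 mm above the lid's origin. The bar runs along the lid's y, with legs at y = +-28 mm; the opening under it, passed along the lid's x, is 49 mm wide and 28 mm high, from the lid's top to the bar's underside.
- lid_stand: Fixed lid stand: grey foot 100 mm across, column, and on its axis an upright steel ring, 104 mm outside, 93 inside: the lid's plug drops in, its flange rests on the rim. The column telescopes, clamped differently each time: rim 80 to 130 mm above the desk, NOT told by the poses; it holds firm under light loads. Origin: centre of the foot's underside, on the desk.
- lifter: Loose lid lifter, 0.15 kg, upright in its holder: wooden grip on top (see grip_mid), collar 54 mm across (58 to 64 mm above the origin), below it a J hook of 8 mm bar in the x-z plane: stem at x = -14, tip turned up at x = +14 mm; it spans x -18 to 18, z -4 to 18 mm. Origin: bar centre at the hook's lowest point, under the grip. A loop's bar settles about 10 mm above the origin.
- grip_mid (a point): Centre of the lifter's wooden grip block, 24 mm (x) by 20 mm (y) by 46 mm high, 95 mm above the lifter's origin; axes as the lifter's.
- holder: White holder block, fixed: 68 mm (x) by 48 mm (y) by 66 mm high, with an upright slot 44 mm (x) by 16 mm (y), 64 mm deep, chamfered. The lifter stands with its hook down in the slot, x along the slot, its collar resting on the block's top (lifter origin 8 mm above the desk); it may go back turned half round. Origin: centre of its underside.
- cotton_tub: White tub of cotton balls, 80 x 89 mm, 160 mm high, a bystander at the back of the work area. Origin: centre of its underside.
- amber_bottle: Amber bottle with a black cap, 46 mm across, 108 mm high, a bystander behind the work. Origin: centre of its underside.
- temp_logger: Flat cream temperature logger, 52 x 82 x 17 mm, a bystander behind the work. Origin: centre of its underside.
There are look-alikes about, which are no part of the job. Leave any blue or orange look-alike of the lid alone.

How it is judged:
By the outcome, as a careful person would: the job done as asked, in the order asked, and still so for the second after the job is handed in, with the robot touching nothing.
It also fails if it takes over 72 s, if anything falls off the work surface, if the arm or the gripper's body presses on something with over 40 N, if the wrist force passes 120 N, or if a joint passes its speed limit or range.

## Working session

There is one attempt and no reset: what is moved stays moved. The work goes in short steps, Python scripts to look and compute and a tool call to move; the robot and the scene stay as the last step left them, time stands still between calls to the robot, and variables do not carry over. Pictures are saved under pics/ and viewed, and the job is handed in when it is done.

Besides the shell and the picture viewer there is one more tool, called after "Request:" by a JSON object that holds its "op" and its "data". drive_tool: Moves the arm, as the interface text tells. Its arguments: {"type":"object","properties":{"moves":{"type":"array","items":{"type":"object","properties":{"gripper":{"type":"number"},"tx":{"type":"number","minimum":-1,"maximum":1},"ty":{"type":"number","minimum":-1,"maximum":1},"tz":{"type":"number","minimum":-1,"maximum":1},"roll":{"type":"number","minimum":-1,"maximum":1}}}},"force":{"type":"number"}},"required":["moves"]}

```bash
mkdir -p pics; cat > h.py <<'E'
import numpy as np, cv2
from cell import r, cams, job_done
def snap(n,f=None):
    s=cams.snapshot(n)
    if f: cv2.imwrite('pics/'+f, s['pixels'][:,:,::-1])
    return s
def pts(s):
    z=s['z_map'].astype(float);K=s['mtx'];R,_=cv2.Rodrigues(np.array(s['rvec'],float));t=np.array(s['tvec'],float).ravel()
    v,u=np.mgrid[0:480,0:640]
    c=np.stack([(u-K[0,2])/K[0,0]*z,(v-K[1,2])/K[1,1]*z,z],-1)
    w=(c-t)@R
    w[z<=0]=np.nan
    return w
def proj(s,p):
    return cv2.projectPoints(np.array(p,float).reshape(-1,3),np.array(s['rvec'],float),np.array(s['tvec'],float),np.array(s['mtx']),None)[0].reshape(-1,2)
E
python3 - <<'E'
from h import *
for n in ['scene','top','wrist']:
    s=snap(n,n+'0.png'); np.savez('/tmp/%s0.npz'%n,**s)
    R,_=cv2.Rodrigues(np.array(s['rvec'],float)); print(n,-R.T@np.array(s['tvec']).ravel(),R[2])
print(r.get_obs())
E
```

```text
scene [-0.00082552  0.76253642  0.74206581] [ 0.42686674 -0.71579428 -0.55265119]
top [ 0.2133284  -0.09918002  1.67311807] [ 0.1832336  -0.00889453 -0.98302916]
wrist [ 0.23683918 -0.50266288  0.37269908] [-0.30188552 -0.08967617 -0.94911713]
{'time': 0.15, 'joint_positions': array([-1.47982080e+00,  2.59196356e-01,  1.53578712e+00,  4.30270887e-05,
        1.34798977e+00, -2.02806261e-01]), 'joint_velocities': array([-1.15256819e-03, -2.91368046e-03, -3.34558272e-03,  5.84193809e-04,
       -1.89162772e-05, -1.78970589e-04]), 'tau': array([ 1.84123128e-03, -4.46386707e+01, -2.90820962e+01, -2.71171157e-04,
        8.19478242e-03, -2.37004809e-05]), 'ee_pos': array([ 0.15926468, -0.52604458,  0.23067238]), 'eef_rot': array([-3.14024880e+00, -3.19168611e-04,  2.93772033e-01]), 'wrist_force': array([-0.28744668, -0.51407133,  0.14210623]), 'wrist_torque': array([-0.07393507, -0.01823825,  0.03251545]), 'gripper_width': 0.9991852181384535}
```

View pics/scene0.png

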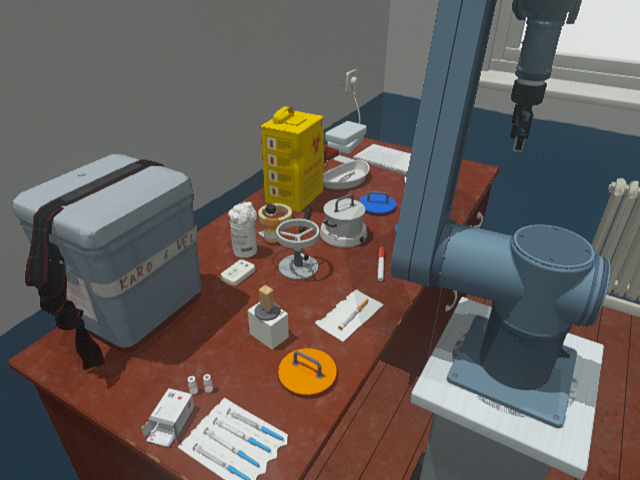

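View pics/top0.png

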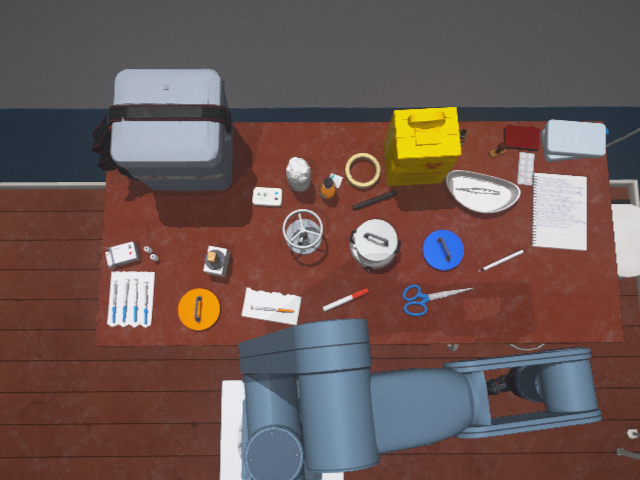

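View pics/wrist0.png

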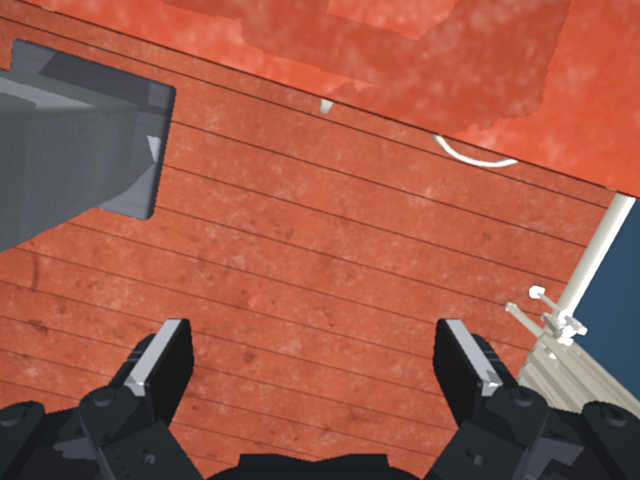

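The top view shows the boiler with its steel lid at about (375,242), the lid stand at (303,231) and the holder with the lifter at (215,261). The blue lid at (443,250) and the orange lid at (199,310) are the look-alikes. Next I'll measure these from the depth maps.

```bash
python3 - <<'E'
from h import *
S={n:dict(np.load('/tmp/%s0.npz'%n)) for n in ['scene','top']}
for n in S:
    s=S[n]; w=pts(s); s['w']=w; 
    # lid/boiler region guesses
rois={'top':{'boiler':(335,205,415,285),'stand':(275,200,335,262),'holder':(195,238,237,285)},
      'scene':{'boiler':(315,190,375,250),'stand':(270,210,325,285),'holder':(240,280,300,355)}}
for n in S:
  for k,(a,b,c,d) in rois[n].items():
    p=S[n]['w'][b:d,a:c].reshape(-1,3); p=p[np.isfinite(p[:,2])]
    h,e=np.histogram(p[:,2],bins=np.arange(0.01,0.16,0.004)); 
    print(n,k,[(round(e[i],3),int(h[i])) for i in range(len(h)) if h[i]>5])
t=S['top']['w']; print('desk z top',np.nanmedian(t[300:305,200:400,2]),'scene',np.nanmedian(S['scene']['w'][290:300,180:220,2]))
for n,(a,b,c,d) in [('top',(180,190,420,300)),('scene',(230,180,400,360))]:
    cv2.imwrite('pics/z_%s.png'%n,cv2.resize(S[n]['pixels'][b:d,a:c,::-1],None,fx=3.2,fy=3.2,interpolation=cv2.INTER_CUBIC))
E
```

```text
scene boiler [(np.float64(0.01), 93), (np.float64(0.014), 169), (np.float64(0.018), 153), (np.float64(0.022), 86), (np.float64(0.026), 206), (np.float64(0.03), 63), (np.float64(0.034), 53), (np.float64(0.038), 45), (np.float64(0.042), 47), (np.float64(0.046), 44), (np.float64(0.05), 47), (np.float64(0.054), 43), (np.float64(0.058), 39), (np.float64(0.062), 66), (np.float64(0.066), 68), (np.float64(0.07), 41), (np.float64(0.074), 50), (np.float64(0.078), 19), (np.float64(0.082), 163), (np.float64(0.086), 459), (np.float64(0.09), 41), (np.float64(0.094), 11), (np.float64(0.098), 15), (np.float64(0.102), 18), (np.float64(0.106), 14), (np.float64(0.11), 23), (np.float64(0.114), 30), (np.float64(0.118), 26), (np.float64(0.122), 16)]
scene stand [(np.float64(0.01), 296), (np.float64(0.014), 85), (np.float64(0.018), 53), (np.float64(0.022), 64), (np.float64(0.026), 68), (np.float64(0.03), 25), (np.float64(0.034), 20), (np.float64(0.038), 22), (np.float64(0.042), 20), (np.float64(0.046), 32), (np.float64(0.05), 37), (np.float64(0.054), 24), (np.float64(0.058), 33), (np.float64(0.062), 29), (
[... 1913 characters left out ...]
.102), 47), (np.float64(0.106), 80), (np.float64(0.11), 117), (np.float64(0.114), 55), (np.float64(0.118), 8)]
top holder [(np.float64(0.01), 16), (np.float64(0.014), 10), (np.float64(0.018), 7), (np.float64(0.022), 11), (np.float64(0.026), 9), (np.float64(0.034), 18), (np.float64(0.038), 7), (np.float64(0.042), 6), (np.float64(0.046), 9), (np.float64(0.05), 10), (np.float64(0.054), 20), (np.float64(0.058), 31), (np.float64(0.062), 90), (np.float64(0.066), 104), (np.float64(0.07), 105), (np.float64(0.074), 39), (np.float64(0.082), 6), (np.float64(0.106), 6), (np.float64(0.118), 21), (np.float64(0.122), 33), (np.float64(0.126), 22)]
desk z top 9.913096388481191e-05 scene 0.0022279142754084943
```

View pics/z_top.png

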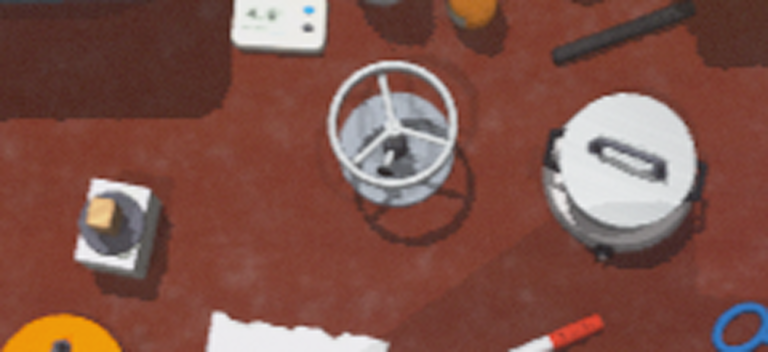

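View pics/z_scene.png

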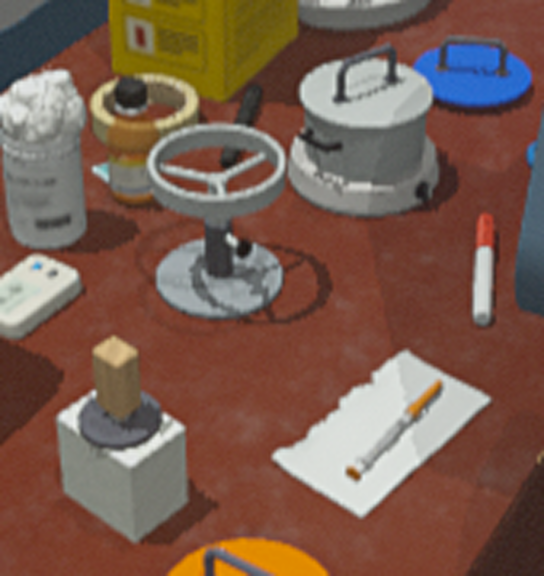

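```bash
cat >> h.py <<'E'
def circ(p):
    A=np.c_[2*p,np.ones(len(p))]; c=np.linalg.lstsq(A,(p**2).sum(1),rcond=None)[0]
    return c[:2],np.sqrt(c[2]+c[0]**2+c[1]**2)
def ray(s,uv,z):
    K=np.array(s['mtx']);R,_=cv2.Rodrigues(np.array(s['rvec'],float));t=np.array(s['tvec'],float).ravel()
    uv=np.array(uv,float).reshape(-1,2); d=np.c_[uv,np.ones(len(uv))]@np.linalg.inv(K).T@R; c=-R.T@t
    return c+d*((z-c[2])/d[:,2])[:,None]
E
python3 - <<'E'
from h import *
rois={'top':{'boiler':(335,205,415,285),'stand':(275,200,335,262),'holder':(195,238,237,285)},
      'scene':{'boiler':(315,190,375,250),'stand':(270,210,325,285),'holder':(240,280,300,355)}}
for n in ['top','scene']:
    s=dict(np.load('/tmp/%s0.npz'%n)); w=pts(s)
    def sel(k,z0,z1):
        a,b,c,d=rois[n][k]; m=np.zeros((480,640),bool); m[b:d,a:c]=1
        return m&(w[...,2]>z0)&(w[...,2]<z1)
    # lid disc: contour hull -> ray onto z=.086, circle
    m=sel('boiler',0.076,0.094)
    px=s['pixels'].astype(int); 
    cs=max(cv2.findContours(m.astype(np.uint8),cv2.RETR_EXTERNAL,cv2.CHAIN_APPROX_NONE)[0],key=cv2.contourArea)
    hull=cv2.convexHull(cs)[:,0]; P=ray(s,hull,0.086)[:,:2]; print(n,'lid',circ(P), 'mean z',np.median(w[m][:,2]))
    m=sel('boiler',0.112,0.13); P=w[m]; c=P[:,:2].mean(0); U,D,V=np.linalg.svd(P[:,:2]-c); print(' loop',P.mean(0),np.degrees(np.arctan2(V[0,1],V[0,0])),np.ptp((P[:,:2]-c)@V[0]), len(P), np.median(P[:,2]))
    m=sel('stand',0.09,0.13)
    cs=max(cv2.findContours(m.astype(np.uint8),cv2.RETR_EXTERNAL,cv2.CHAIN_APPROX_NONE)[0],key=cv2.contourArea)
    hull=cv2.convexHull(cs)[:,0]
    for z in (.105,.11,.115): print(' ring',z,circ(ray(s,hull,z)[:,:2]))
    q=w[m][:,2]; print(' ring z pct',np.percentile(q,[50,75,90,95]))
    m=sel('stand',-.01,.02); 
    m=sel('holder',0.117,0.135); print(' grip top',w[m].mean(0),np.median(w[m][:,2]),m.sum())
    cs=max(cv2.findContours(m.astype(np.uint8),cv2.RETR_EXTERNAL,cv2.CHAIN_APPROX_NONE)[0],key=cv2.contourArea)
    R=cv2.minAreaRect((ray(s,cs[:,0],.126)[:,:2]*1000).astype(np.float32)); print(' grip rect',R)
    m=sel('holder',0.058,0.078); 
    cs=max(cv2.findContours(m.astype(np.uint8),cv2.RETR_EXTERNAL,cv2.CHAIN_APPROX_NONE)[0],key=cv2.contourArea)
    print(' holder rect',cv2.minAreaRect((ray(s,cs[:,0],.066)[:,:2]*1000).astype(np.float32)))
    for nm,b in {'tub':(285,155,315,192),'bottle':(318,172,338,200)}.items():
        if n=='top':
            q=w[b[1]:b[3],b[0]:b[2]].reshape(-1,3); q=q[q[:,2]>.03]; print(nm,q.mean(0),q.max(0),q.min(0))
E
```

```text
top lid (array([ 0.50934422, -0.24974605]), np.float64(0.055463216100534)) mean z 0.08454700237930954
 loop [ 0.50961736 -0.24954791  0.1197905 ] -110.7196781050687 0.06014076048392255 62 0.11897628214012082
 ring 0.105 (array([ 0.53571541, -0.05829591]), np.float64(0.05246809143122408))
 ring 0.11 (array([ 0.53468747, -0.05842627]), np.float64(0.05230079506381323))
 ring 0.115 (array([ 0.53365952, -0.05855663]), np.float64(0.0521334986963993))
 ring z pct [0.10827711 0.11239107 0.11487295 0.11663571]
 grip top [0.46133625 0.17252165 0.12397929] 0.12394354596294092 77
 grip rect ((460.98040771484375, 171.66497802734375), (21.038787841796875, 24.01439666748047), 77.70535278320312)
 holder rect ((461.65850830078125, 173.91761779785156), (53.3289794921875, 68.40567016601562), 78.33064270019531)
tub [ 0.68352188 -0.04729396  0.11143488] [ 0.72621622 -0.01576626  0.15246101] [ 0.65752343 -0.08023899  0.03002328]
bottle [ 0.65405727 -0.12465634  0.07685218] [ 0.6767791  -0.1036575   0.11457998] [ 0.63769786 -0.14754032  0.03046214]
scene lid (array([ 0.5074495 , -0.24413995]), np.float64(0.05888364126300689)) mean z 0.08709571560711588
 loop [ 0.50470319 -0.18600591  0.11826727] 94.51778029626405 0.22248048949033106 86 0.11821799880639142
 ring 0.105 (array([ 0.53691966, -0.0591291 ]), np.float64(0.060006894936893304))
 ring 0.11 (array([ 0.53269917, -0.05268028]), np.float64(0.05953593185913038))
 ring 0.115 (array([ 0.52847869, -0.04623145]), np.float64(0.05906496878136734))
 ring z pct [0.10612877 0.11266956 0.11472218 0.11538921]
 grip top [0.4599333  0.17740902 0.1249424 ] 0.12620529164036962 125
 grip rect ((458.8538513183594, 179.28173828125), (28.70281410217285, 31.630399703979492), 79.97566223144531)
 holder rect ((459.2184143066406, 173.86915588378906), (61.43349838256836, 77.24664306640625), 77.83518981933594)
```

Request:
{"op": "drive_tool", "data": {"moves": [{"gripper": 1,"tx": 0.44,"ty": 0.345,"tz": 0.06,"roll": -0.208},{"gripper": 1,"tx": 0.44,"ty": 0.345,"tz": 0.06,"roll": -0.208},{"gripper": 1,"tx": 0.44,"ty": 0.345,"tz": 0.06,"roll": -0.208},{"gripper": 1,"tx": 0.44,"ty": 0.345,"tz": 0.06,"roll": -0.208},{"gripper": 1,"tx": 0.44,"ty": 0.345,"tz": 0.06,"roll": -0.208}], "force": 60}}

```text
time: 0.57
ee_pos: [0.311, -0.4072, 0.2515]
eef_rot: [-3.14, -0.0, -0.289]
wrist_force: [0.8, -0.3, 0.7]
gripper_width: 1.0
```

Request:
{"op": "drive_tool", "data": {"moves": [{"gripper": 1,"tx": 0.249,"ty": 0.196,"tz": 0.036,"roll": -0.023},{"gripper": 1,"tx": 0.249,"ty": 0.196,"tz": 0.036,"roll": -0.023},{"gripper": 1,"tx": 0.249,"ty": 0.196,"tz": 0.036,"roll": -0.023},{"gripper": 1,"tx": 0.249,"ty": 0.196,"tz": 0.036,"roll": -0.023},{"gripper": 1,"tx": 0.249,"ty": 0.196,"tz": 0.036,"roll": -0.023}]}}

```text
time: 0.98
ee_pos: [0.4737, -0.2786, 0.275]
eef_rot: [-3.14, 0.0, -0.362]
wrist_force: [0.4, -0.5, -0.4]
gripper_width: 0.997
```

```bash
python3 - <<'E'
from h import *
s=snap('wrist','w1.png'); np.savez('/tmp/w1.npz',**s); o=r.get_obs(); print(o['ee_pos'],o['eef_rot'],o['joint_positions'])
E
```

```text
[ 0.47931396 -0.27349126  0.27594436] [-3.13519468 -0.00422756 -0.35687711] [-0.72557673  0.2342064   1.45809106  0.00754879  1.44766108  1.20116213]
```

View pics/w1.png

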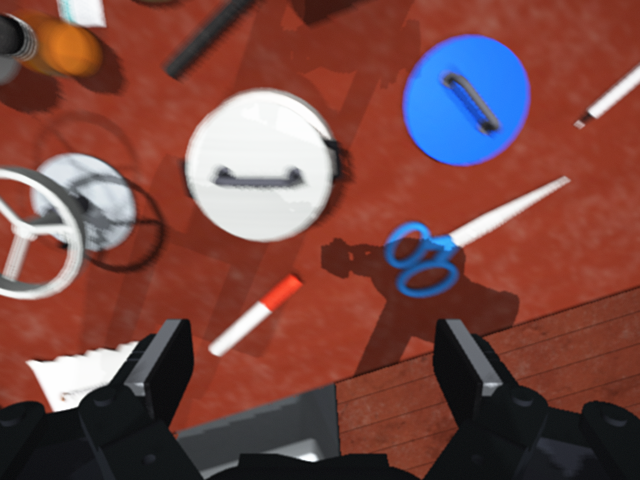

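The wrist view shows the steel lid centred at about (262,165) with its loop bar close to horizontal, plus the stand ring at the left edge (30,230). The image is a little blurred by motion. I'll shift left so both are in view and measure once the arm has settled.

Request:
{"op": "drive_tool", "data": {"moves": [{"gripper": 1,"tx": 0.0,"ty": 0.125,"tz": 0.0,"roll": 0},{"gripper": 1,"tx": 0.0,"ty": 0.125,"tz": 0.0,"roll": 0},{"gripper": 1,"tx": 0.0,"ty": 0.125,"tz": 0.0,"roll": 0},{"gripper": 1,"tx": 0.0,"ty": 0.125,"tz": 0.0,"roll": 0},{"gripper": 1,"tx": 0.0,"ty": 0.125,"tz": 0.0,"roll": 0}]}}

```text
time: 1.45
ee_pos: [0.4793, -0.1725, 0.276]
eef_rot: [-3.136, -0.004, -0.354]
wrist_force: [0.5, -1.1, 0.7]
gripper_width: 0.999
```

```bash
python3 - <<'E'
from h import *
s=snap('wrist','w2.png'); np.savez('/tmp/w2.npz',**s); o=r.get_obs(); print(o['ee_pos'],o['eef_rot'],np.abs(o['joint_velocities']).max())
E
```

```text
[ 0.47927285 -0.17358762  0.27592697] [-3.13584577 -0.00439741 -0.35558244] 0.029309624947644053
```

View pics/w2.png

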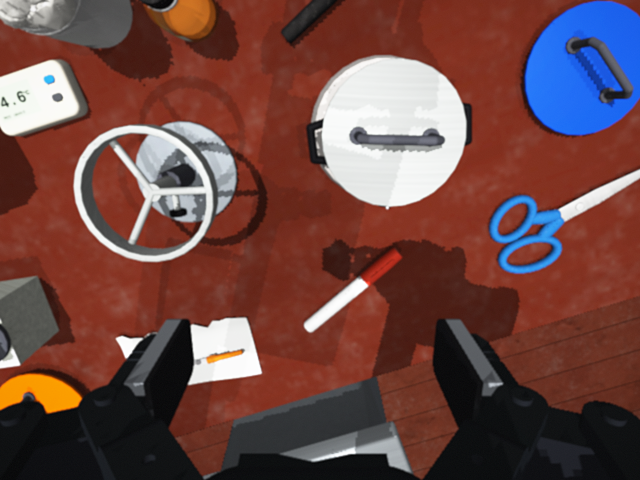

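This one is sharp. The lid is at about (393,131), its bar runs from (357,134) to (438,140), and the stand ring is at about (145,193).

```bash
python3 - <<'E'
from h import *
s=dict(np.load('/tmp/w2.npz')); w=pts(s); px=s['pixels'].astype(int); Z=w[...,2]
def roi(a,b,c,d):
    m=np.zeros((480,640),bool); m[b:d,a:c]=1; return m
def big(m): return max(cv2.findContours(m.astype(np.uint8),cv2.RETR_EXTERNAL,cv2.CHAIN_APPROX_NONE)[0],key=cv2.contourArea)
print('desk',np.nanmedian(Z[200:230,280:320]))
m=roi(300,40,490,220)&(Z>.076)&(Z<.098); h=cv2.convexHull(big(m))[:,0]; print('lid depth mask',circ(ray(s,h,.086)[:,:2]),np.nanmedian(Z[m]))
g=px.min(2); m2=roi(300,40,490,220)&(g>150)&(Z>.07); h=cv2.convexHull(big(m2))[:,0]; print('lid bright',circ(ray(s,h,.086)[:,:2]))
m=roi(330,100,460,170)&(Z>.110)&(Z<.135); P=w[m]; print('bar n',m.sum(),np.percentile(P[:,2],[5,50,95]))
m=m&(Z>.116); P=w[m]; c=P[:,:2].mean(0); U,D,V=np.linalg.svd(P[:,:2]-c,full_matrices=False); t=(P[:,:2]-c)@V[0]; print('bar mean',c,'mid',c+V[0]*(t.max()+t.min())/2,np.degrees(np.arctan2(V[0,1],V[0,0])),np.ptp(t))
# dark bar by colour
m=roi(335,110,460,165)&(g<110)&(Z>.108); cnt=big(m)[:,0]; R=cv2.minAreaRect((ray(s,cnt,.118)[:,:2]*1000).astype(np.float32)); print('bar colour rect',R)
m=roi(60,110,230,275)&(Z>.09)&(Z<.14); h=cv2.convexHull(big(m))[:,0]
q=Z[m]; print('ring z',np.percentile(q,[5,50,75,90,95,99]))
for z in (.11,.113,.116,.119): print('ring',z,circ(ray(s,h,z)[:,:2]))
# inner edge & annulus points: top face radius 46.5..52
c=circ(ray(s,h,.113)[:,:2])[0]
rr=np.hypot(w[...,0]-c[0],w[...,1]-c[1]); mm=m&(rr>.0465)&(rr<.052); print('annulus z',np.percentile(Z[mm],[25,50,75,90]),mm.sum())
A=np.c_[w[mm][:,:2]-c,np.ones(mm.sum())]; print('plane',np.linalg.lstsq(A,Z[mm],rcond=None)[0])
# stand foot
m=roi(120,110,250,235)&(Z<.02)&(g>110); hh=cv2.convexHull(big(m))[:,0]; print('foot',circ(ray(s,hh,.01)[:,:2]), np.nanmedian(Z[m]))
E
```

```text
desk -0.0011853800816547572
lid depth mask (array([ 0.5104642 , -0.24807822]), np.float64(0.05519003054503389)) 0.08472539531314786
lid bright (array([ 0.51046118, -0.24812205]), np.float64(0.055172403171310835))
bar n 888 [0.11427444 0.12000248 0.12171898]
bar mean [ 0.51046807 -0.2479541 ] mid [ 0.51043562 -0.24803693] -111.39390082381414 0.05890455084391668
bar colour rect ((510.520263671875, -247.35696411132812), (61.01762008666992, 7.193038463592529), 68.24144744873047)
ring z [0.09549676 0.10848439 0.11202044 0.11270535 0.1130825  0.11367176]
ring 0.11 (array([ 0.53620878, -0.05828126]), np.float64(0.052990074706409526))
ring 0.113 (array([ 0.53638564, -0.059669  ]), np.float64(0.05247470883579547))
ring 0.116 (array([ 0.53656249, -0.06105674]), np.float64(0.05195934296518305))
ring 0.119 (array([ 0.53673934, -0.06244448]), np.float64(0.05144397709457116))
annulus z [0.10325335 0.11046372 0.11219457 0.11280651] 4494
plane [ 0.00639708 -0.020193    0.10785451]
foot (array([ 0.53963956, -0.0644161 ]), np.float64(0.04399651976706246)) 0.006637114197791786
```

Request:
{"op": "drive_tool", "data": {"moves": [{"gripper": 1,"tx": -0.087,"ty": 0.44,"tz": 0.0,"roll": 0.046},{"gripper": 1,"tx": -0.087,"ty": 0.44,"tz": 0.0,"roll": 0.046},{"gripper": 1,"tx": -0.087,"ty": 0.44,"tz": 0.0,"roll": 0.046},{"gripper": 1,"tx": -0.087,"ty": 0.44,"tz": 0.0,"roll": 0.046},{"gripper": 1,"tx": -0.087,"ty": 0.44,"tz": 0.0,"roll": 0.046}]}}

```text
time: 1.92
ee_pos: [0.4387, 0.0307, 0.2758]
eef_rot: [-3.136, -0.005, -0.214]
wrist_force: [0.9, 0.2, 0.7]
gripper_width: 0.998
```

Request:
{"op": "drive_tool", "data": {"moves": [{"gripper": 1,"tx": -0.033,"ty": 0.18,"tz": -0.02,"roll": 0},{"gripper": 1,"tx": -0.033,"ty": 0.18,"tz": -0.02,"roll": 0},{"gripper": 1,"tx": -0.033,"ty": 0.18,"tz": -0.02,"roll": 0},{"gripper": 1,"tx": -0.033,"ty": 0.18,"tz": -0.02,"roll": 0},{"gripper": 1,"tx": -0.033,"ty": 0.18,"tz": -0.02,"roll": 0}]}}

```text
time: 2.33
ee_pos: [0.4117, 0.1772, 0.2592]
eef_rot: [-3.135, -0.003, -0.212]
wrist_force: [-1.5, -1.0, -0.5]
gripper_width: 0.998
```

```bash
python3 - <<'E'
from h import *
s=snap('wrist','w3.png'); np.savez('/tmp/w3.npz',**s); o=r.get_obs(); print(o['ee_pos'],o['eef_rot'],np.abs(o['joint_velocities']).max())
E
```

```text
[0.41241031 0.17534959 0.25940379] [-3.13665547 -0.00410937 -0.21189372] 0.05404678821394999
```

View pics/w3.png

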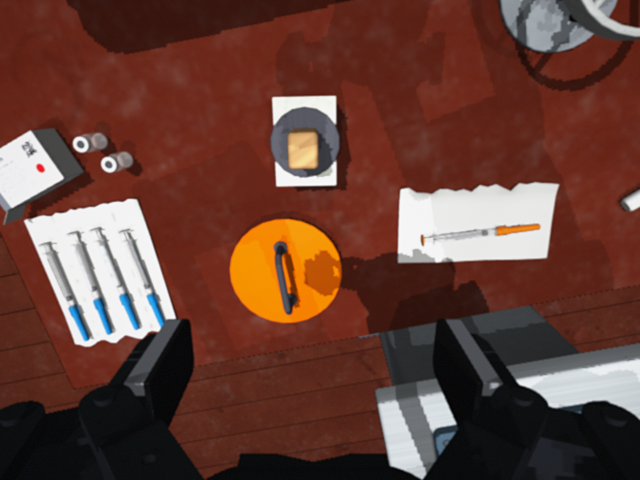

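The wrist view shows the wooden grip at about (303,148) on the dark collar at (305,141). The holder's top face spans (273..338, 96..187) and lines up with the image axes.

```bash
python3 - <<'E'
from h import *
s=dict(np.load('/tmp/w3.npz')); w=pts(s); px=s['pixels']; Z=w[...,2]
def roi(a,b,c,d):
    m=np.zeros((480,640),bool); m[b:d,a:c]=1; return m
def big(m): return max(cv2.findContours(m.astype(np.uint8),cv2.RETR_EXTERNAL,cv2.CHAIN_APPROX_NONE)[0],key=cv2.contourArea)
print('desk',np.nanmedian(Z[200:230,180:220]))
m=roi(270,110,345,190)&(Z>.119)&(Z<.14); print('top z',np.nanmedian(Z[m]),w[m].mean(0)); print('grip',cv2.minAreaRect((ray(s,big(m)[:,0],.126)[:,:2]*1000).astype(np.float32)))
m=roi(260,85,345,195)&(Z>.056)&(Z<.082); print('holder',cv2.minAreaRect((ray(s,big(m)[:,0],.066)[:,:2]*1000).astype(np.float32)))
g=px.min(2); mc=roi(260,85,345,195)&(g<110)&(Z>.06)&(Z<.09); h=cv2.convexHull(big(mc))[:,0]; print('collar',circ(ray(s,h,.072)[:,:2]),np.nanmedian(Z[mc]))
mh=roi(260,85,345,195)&(g>190)&(Z>.05); h=np.concatenate([c[:,0] for c in cv2.findContours(mh.astype(np.uint8),cv2.RETR_EXTERNAL,cv2.CHAIN_APPROX_NONE)[0] if cv2.contourArea(c)>20]); print('holder bright',cv2.minAreaRect((ray(s,h,.066)[:,:2]*1000).astype(np.float32)))
E
```

```text
desk -0.0011762833509564676
top z 0.12517308847667935 [0.46278809 0.1745804  0.12500326]
grip ((462.8592529296875, 174.5337371826172), (19.688064575195312, 23.749601364135742), 79.13710021972656)
holder ((462.40093994140625, 174.8583984375), (53.4783935546875, 67.86138153076172), 78.9075927734375)
collar (array([0.46235592, 0.17448551]), np.float64(0.026153275139333382)) 0.0714202516150635
holder bright ((462.34136962890625, 174.7416534423828), (46.979034423828125, 67.80352020263672), 78.73738098144531)
```

Request:
{"op": "drive_tool", "data": {"moves": [{"gripper": 1,"tx": 0.063,"ty": -0.001,"tz": -0.03,"roll": 0.006},{"gripper": 1,"tx": 0.063,"ty": -0.001,"tz": -0.05,"roll": 0.006},{"gripper": 1,"tx": 0.063,"ty": -0.001,"tz": -0.1,"roll": 0.006},{"gripper": 1,"tx": 0.063,"ty": -0.001,"tz": -0.14,"roll": 0.006},{"gripper": 1,"tx": 0.063,"ty": -0.001,"tz": -0.15,"roll": 0.006}]}}

```text
time: 2.8
ee_pos: [0.4607, 0.1717, 0.1344]
eef_rot: [-3.14, 0.004, -0.196]
wrist_force: [-1.4, -0.3, 0.4]
gripper_width: 0.998
```

Request:
{"op": "drive_tool", "data": {"moves": [{"gripper": 1,"tx": 0.0025,"ty": 0.0035,"tz": -0.03,"roll": 0},{"gripper": 1,"tx": 0.0025,"ty": 0.0035,"tz": -0.06,"roll": 0},{"gripper": 1,"tx": 0.0025,"ty": 0.0035,"tz": -0.06,"roll": 0},{"gripper": 1,"tx": 0.0025,"ty": 0.0035,"tz": -0.06,"roll": 0},{"gripper": 1,"tx": 0.0025,"ty": 0.0035,"tz": -0.06,"roll": 0}]}}

```text
time: 3.22
ee_pos: [0.4643, 0.1739, 0.0882]
eef_rot: [-3.14, 0.002, -0.197]
wrist_force: [0.1, 0.0, -0.3]
gripper_width: 0.996
```

```bash
python3 - <<'E'
from h import *
s=snap('wrist','w4.png'); o=r.get_obs(); print(o['ee_pos'],o['eef_rot'],o['wrist_force'])
E
```

```text
[0.46447227 0.17414383 0.08847425] [-3.13928603e+00  8.40933760e-04 -1.96704642e-01] [ 0.51160832  0.27514541 -0.40803468]
```

View pics/w4.png

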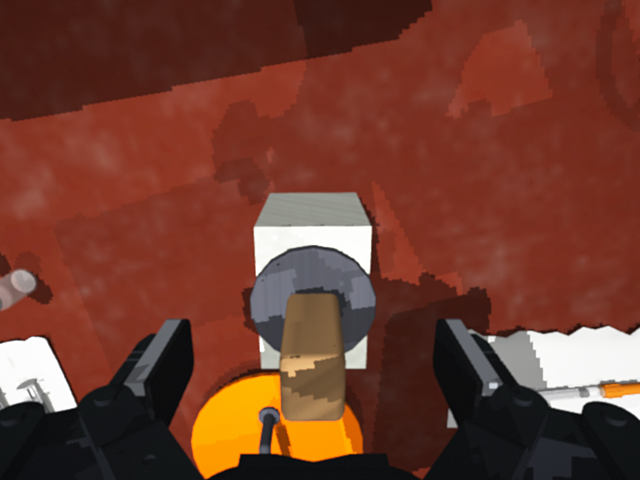

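The grip stands centred between the open fingers at column 313, where the finger midpoint is about 314. I'll correct x and z slightly and close.

Request:
{"op": "drive_tool", "data": {"moves": [{"gripper": 1,"tx": -0.002,"ty": 0.0,"tz": -0.003,"roll": 0.001},{"gripper": -1,"tx": -0.002,"ty": 0.0,"tz": -0.003,"roll": 0.001},{"gripper": -1,"tx": -0.002,"ty": 0.0,"tz": -0.003,"roll": 0.001},{"gripper": -1,"tx": -0.002,"ty": 0.0,"tz": -0.003,"roll": 0.001},{"gripper": -1,"tx": -0.002,"ty": 0.0,"tz": -0.003,"roll": 0.001}], "force": 60}}

```text
time: 3.68
ee_pos: [0.463, 0.1742, 0.0864]
eef_rot: [-3.139, 0.0, -0.193]
wrist_force: [0.0, -0.1, 0.1]
gripper_width: 0.456
```

Request:
{"op": "drive_tool", "data": {"moves": [{"gripper": -1,"tx": 0,"ty": 0.0,"tz": 0,"roll": 0},{"gripper": -1,"tx": 0,"ty": 0.0,"tz": 0,"roll": 0},{"gripper": -1,"tx": 0,"ty": 0.0,"tz": 0,"roll": 0},{"gripper": -1,"tx": 0,"ty": 0.0,"tz": 0,"roll": 0},{"gripper": -1,"tx": 0,"ty": 0.0,"tz": 0,"roll": 0}]}}

```text
time: 4.1
ee_pos: [0.4632, 0.1744, 0.0867]
eef_rot: [-3.139, -0.0, -0.193]
wrist_force: [-0.1, 1.2, 4.0]
gripper_width: 0.225
```

Request:
{"op": "drive_tool", "data": {"moves": [{"gripper": -1,"tx": 0,"ty": 0.0,"tz": 0.01,"roll": 0},{"gripper": -1,"tx": 0,"ty": 0.0,"tz": 0.04,"roll": 0},{"gripper": -1,"tx": 0,"ty": 0.0,"tz": 0.08,"roll": 0},{"gripper": -1,"tx": 0,"ty": 0.0,"tz": 0.12,"roll": 0},{"gripper": -1,"tx": 0,"ty": 0.0,"tz": 0.15,"roll": 0}]}}

```text
time: 4.52
ee_pos: [0.4633, 0.1743, 0.2092]
eef_rot: [-3.139, -0.001, -0.193]
wrist_force: [1.2, -0.1, -1.8]
gripper_width: 0.224
```

Request:
{"op": "drive_tool", "data": {"moves": [{"gripper": -1,"tx": 0,"ty": 0.0,"tz": 0.05,"roll": 0},{"gripper": -1,"tx": 0,"ty": 0.0,"tz": 0.06,"roll": 0},{"gripper": -1,"tx": 0,"ty": 0.0,"tz": 0.06,"roll": 0},{"gripper": -1,"tx": 0,"ty": 0.0,"tz": 0.06,"roll": 0},{"gripper": -1,"tx": 0,"ty": 0.0,"tz": 0.06,"roll": 0}]}}

```text
time: 4.93
ee_pos: [0.4621, 0.1741, 0.2552]
eef_rot: [-3.14, 0.002, -0.193]
wrist_force: [-0.2, -0.1, -0.7]
gripper_width: 0.224
```

```bash
python3 - <<'E'
from h import *
s=snap('scene'); np.savez('/tmp/s5.npz',**s); a,b,c,d=210,150,350,360
cv2.imwrite('pics/s5.png',cv2.resize(s['pixels'][b:d,a:c,::-1],None,fx=2.8,fy=2.8,interpolation=cv2.INTER_CUBIC))
s=snap('wrist','w5.png'); o=r.get_obs(); print(o['ee_pos'],o['eef_rot'],o['wrist_force'],o['wrist_torque'])
E
```

```text
[0.46212426 0.17415734 0.254996  ] [-3.13997024e+00  2.78013601e-03 -1.93322466e-01] [-0.9062406  -0.40350112 -0.23612136] [0.00460087 0.01270692 0.0312086 ]
```

View pics/s5.png

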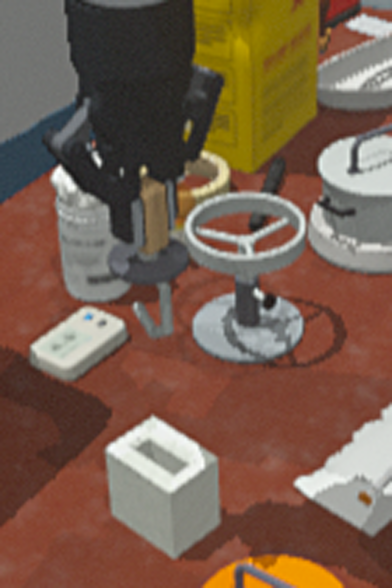

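View pics/w5.png

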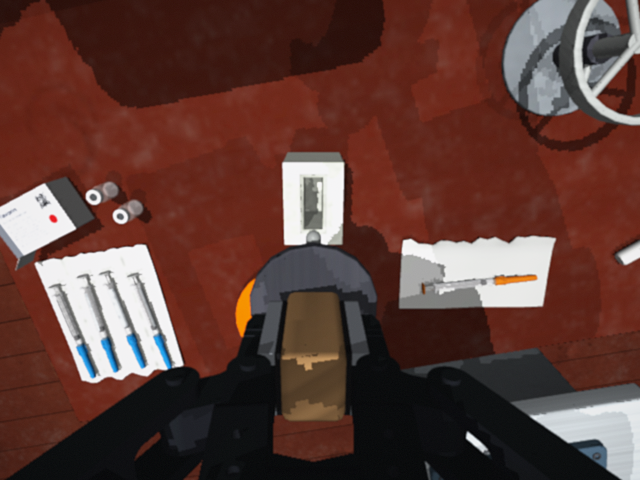

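The scene view shows the hook's stem on the robot (-x) side and the tip toward +x. The wrist view agrees, with the tip at (314,237) beyond the collar and centred. The holder is empty and hasn't moved. So I'll hook the loop from the robot side, moving along the lid's x at -21.5°.

Request:
{"op": "drive_tool", "data": {"moves": [{"gripper": -1,"tx": 0.021,"ty": -0.512,"tz": 0.0,"roll": -0.058},{"gripper": -1,"tx": 0.021,"ty": -0.512,"tz": 0.0,"roll": -0.058},{"gripper": -1,"tx": 0.021,"ty": -0.512,"tz": 0.0,"roll": -0.058},{"gripper": -1,"tx": 0.021,"ty": -0.512,"tz": 0.0,"roll": -0.058},{"gripper": -1,"tx": 0.021,"ty": -0.512,"tz": 0.0,"roll": -0.058}]}}

```text
time: 5.45
ee_pos: [0.4703, -0.0352, 0.2546]
eef_rot: [-3.14, 0.006, -0.375]
wrist_force: [1.1, -0.3, -2.5]
gripper_width: 0.228
```

Request:
{"op": "drive_tool", "data": {"moves": [{"gripper": -1,"tx": 0.011,"ty": -0.25,"tz": 0.0,"roll": 0},{"gripper": -1,"tx": 0.011,"ty": -0.25,"tz": 0.0,"roll": 0},{"gripper": -1,"tx": 0.011,"ty": -0.25,"tz": 0.0,"roll": 0},{"gripper": -1,"tx": 0.011,"ty": -0.25,"tz": 0.0,"roll": 0},{"gripper": -1,"tx": 0.011,"ty": -0.25,"tz": 0.0,"roll": 0}]}}

```text
time: 5.87
ee_pos: [0.4781, -0.2378, 0.2528]
eef_rot: [-3.14, 0.008, -0.376]
wrist_force: [0.8, 0.2, -1.3]
gripper_width: 0.225
```

Request:
{"op": "drive_tool", "data": {"moves": [{"gripper": -1,"tx": 0,"ty": -0.002,"tz": -0.02,"roll": 0},{"gripper": -1,"tx": 0,"ty": -0.002,"tz": -0.03,"roll": 0},{"gripper": -1,"tx": 0,"ty": -0.002,"tz": -0.03,"roll": 0},{"gripper": -1,"tx": 0,"ty": -0.002,"tz": -0.03,"roll": 0},{"gripper": -1,"tx": 0,"ty": -0.002,"tz": -0.03,"roll": 0}]}}

```text
time: 6.28
ee_pos: [0.4782, -0.2381, 0.2289]
eef_rot: [-3.139, 0.009, -0.374]
wrist_force: [0.7, -0.3, -2.1]
gripper_width: 0.225
```

```bash
python3 - <<'E'
from h import *
s=snap('wrist','w6.png'); np.savez('/tmp/w6.npz',**s); o=r.get_obs(); print(o['ee_pos'],o['eef_rot'],o['wrist_force'],o['wrist_torque'])
p=o['ee_pos'];y=o['eef_rot'][2];ux=np.array([np.cos(y),np.sin(y),0])
lo=p-[0,0,.0787]
print('tip proj',proj(s,[lo+.014*ux+[0,0,.018], lo]))
E
```

```text
[ 0.47848479 -0.23825722  0.22939988] [-3.13974864  0.00755461 -0.3741728 ] [ 0.31141428  0.75459247 -1.20512647] [-0.00659864 -0.00092398  0.05706183]
tip proj [[313.52775223 237.09905972]
 [313.55256967 250.57941473]]
```

View pics/w6.png

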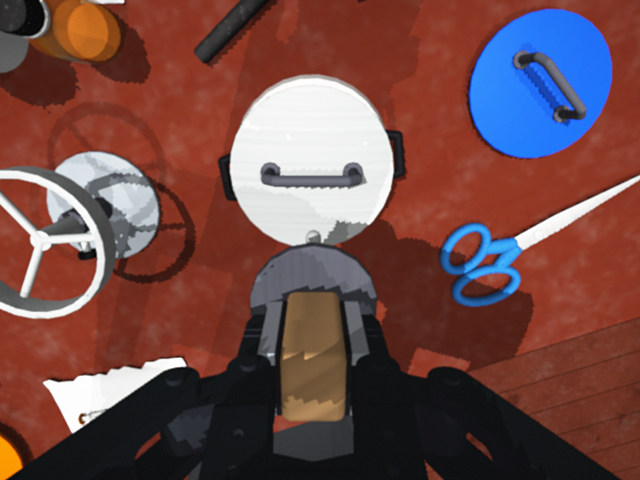

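The wrist view shows the hook tip at (314,237) and the loop bar from (268,177) to (356,180). I'll measure the lateral offset and the angle.

```bash
python3 - <<'E'
from h import *
s=dict(np.load('/tmp/w6.npz')); w=pts(s); Z=w[...,2]; g=s['pixels'].max(2)
def roi(a,b,c,d):
    m=np.zeros((480,640),bool); m[b:d,a:c]=1; return m
def big(m): return max(cv2.findContours(m.astype(np.uint8),cv2.RETR_EXTERNAL,cv2.CHAIN_APPROX_NONE)[0],key=cv2.contourArea)
m=roi(250,150,375,195)&(Z>.114)&(Z<.13); P=w[m]; c=P[:,:2].mean(0); U,D,V=np.linalg.svd(P[:,:2]-c,full_matrices=False); t=(P[:,:2]-c)@V[0]; mid=c+V[0]*(t.max()+t.min())/2
a=np.degrees(np.arctan2(V[0,1],V[0,0])); print('bar',mid,a,np.ptp(t),m.sum(),np.median(P[:,2]))
R=cv2.minAreaRect((ray(s,big(m)[:,0],.118)[:,:2]*1000).astype(np.float32)); print(R)
m=roi(215,60,410,245)&(Z>.076)&(Z<.098)&(s['pixels'].min(2)>140); h=cv2.convexHull(big(m))[:,0]; h=h[h[:,1]<225]; print('lid',circ(ray(s,h,.086)[:,:2]))
print('desk',np.nanmedian(Z[330:350,205:225]),np.nanmedian(Z[20:60,300:380]))
p=np.array([0.47848,-0.23826]); y=-.3742; ux=np.array([np.cos(y),np.sin(y)]);uy=np.array([-ux[1],ux[0]])
for q in (mid,np.array([.5105,-.248])): d=q-p; print('along',d@ux,'lat',d@uy)
E
```

```text
bar [ 0.51044012 -0.24878148] -111.5102703298538 0.06084441918221264 1134 0.12006369001278439
((510.2704162597656, -248.72787475585938), (59.96708297729492, 7.3339433670043945), 68.53506469726562)
lid (array([ 0.51058394, -0.24884158]), np.float64(0.05506069808470423))
desk -0.0010878529624384406 -0.0011963595653555433
along 0.03359438947985798 lat 0.001888919864325553
along 0.03336446973246712 lat 0.0026382114151980137
```

Request:
{"op": "drive_tool", "data": {"moves": [{"gripper": -1,"tx": 0.001,"ty": 0.002,"tz": -0.02,"roll": 0},{"gripper": -1,"tx": 0.001,"ty": 0.002,"tz": -0.04,"roll": 0},{"gripper": -1,"tx": 0.001,"ty": 0.002,"tz": -0.055,"roll": 0},{"gripper": -1,"tx": 0.001,"ty": 0.002,"tz": -0.065,"roll": 0},{"gripper": -1,"tx": 0.001,"ty": 0.002,"tz": -0.065,"roll": 0}]}}

```text
time: 6.75
ee_pos: [0.4788, -0.2353, 0.1764]
eef_rot: [-3.139, 0.01, -0.373]
wrist_force: [-0.2, 0.4, -2.0]
gripper_width: 0.231
```

```bash
python3 - <<'E'
from h import *
s=snap('wrist','w7.png'); np.savez('/tmp/w7.npz',**s); o=r.get_obs(); print(o['ee_pos'],o['eef_rot'],o['wrist_force'],o['wrist_torque'])
s=snap('scene');a,b,c,d=280,150,400,260
cv2.imwrite('pics/s7.png',cv2.resize(s['pixels'][b:d,a:c,::-1],None,fx=5,fy=5,interpolation=cv2.INTER_CUBIC))
E
```

```text
[ 0.47929765 -0.23587365  0.1774034 ] [-3.13952661  0.00814482 -0.37305533] [ 0.73341533  0.50184981 -0.93663963] [-0.04285288  0.02479702 -0.00589961]
```

View pics/s7.png

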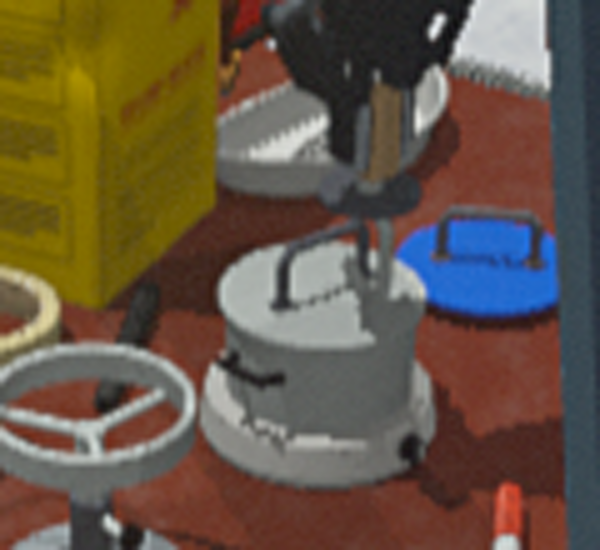

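Request:
{"op": "drive_tool", "data": {"moves": [{"gripper": -1,"tx": 0,"ty": 0,"tz": -0.003,"roll": -0.001},{"gripper": -1,"tx": 0,"ty": 0,"tz": -0.007,"roll": -0.001},{"gripper": -1,"tx": 0,"ty": 0,"tz": -0.007,"roll": -0.001},{"gripper": -1,"tx": 0,"ty": 0,"tz": -0.007,"roll": -0.001},{"gripper": -1,"tx": 0,"ty": 0,"tz": -0.007,"roll": -0.001}]}}

```text
time: 7.27
ee_pos: [0.4798, -0.2365, 0.1727]
eef_rot: [-3.14, 0.006, -0.376]
wrist_force: [-0.4, -0.1, -1.3]
gripper_width: 0.226
```

```bash
python3 - <<'E'
from h import *
s=snap('wrist','w8.png'); o=r.get_obs(); print(o['ee_pos'],o['eef_rot'],o['wrist_force'],o['wrist_torque'])
p=o['ee_pos'][:2]; y=o['eef_rot'][2]; ux=np.array([np.cos(y),np.sin(y)]);uy=np.array([-ux[1],ux[0]])
d=np.array([.5104,-.2487])-p; print('along',d@ux,'lat',d@uy, 'delta',d, d/.8)
E
```

```text
[ 0.47975324 -0.23646144  0.17264467] [-3.14003152  0.00648862 -0.37648933] [ 0.91298047  0.4598462  -1.38202595] [-0.00918705 -0.03967706  0.0405257 ]
along 0.03299989595412536 lat -0.00011385774127601036 delta [ 0.03064676 -0.01223856] [ 0.03830845 -0.0152982 ]
```

View pics/w8.png

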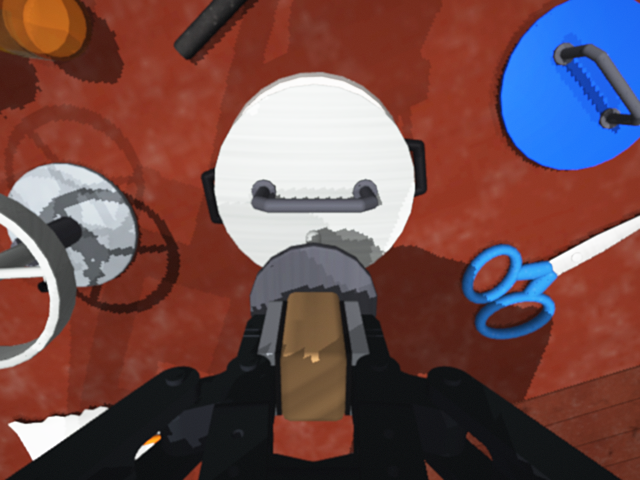

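The bar's midpoint is at about (316,202) and the tip at column 314, so they line up. Sliding the hook under the bar slowly.

Request:
{"op": "drive_tool", "data": {"moves": [{"gripper": -1,"tx": 0.008,"ty": -0.003,"tz": -0.001,"roll": 0},{"gripper": -1,"tx": 0.016,"ty": -0.006,"tz": -0.001,"roll": 0},{"gripper": -1,"tx": 0.024,"ty": -0.0095,"tz": -0.001,"roll": 0},{"gripper": -1,"tx": 0.032,"ty": -0.0125,"tz": -0.001,"roll": 0},{"gripper": -1,"tx": 0.038,"ty": -0.015,"tz": -0.001,"roll": 0}]}}

```text
time: 7.73
ee_pos: [0.5112, -0.249, 0.1718]
eef_rot: [-3.14, 0.006, -0.376]
wrist_force: [-0.1, 0.6, -1.4]
gripper_width: 0.226
```

Request:
{"op": "drive_tool", "data": {"moves": [{"gripper": -1,"tx": 0,"ty": 0,"tz": 0,"roll": 0},{"gripper": -1,"tx": 0,"ty": 0,"tz": 0,"roll": 0},{"gripper": -1,"tx": 0,"ty": 0,"tz": 0,"roll": 0},{"gripper": -1,"tx": 0,"ty": 0,"tz": 0,"roll": 0},{"gripper": -1,"tx": 0,"ty": 0,"tz": 0,"roll": 0}]}}

```text
time: 8.15
ee_pos: [0.511, -0.2488, 0.1718]
eef_rot: [-3.14, 0.006, -0.377]
wrist_force: [-0.3, 0.7, -1.5]
gripper_width: 0.229
```

```bash
python3 - <<'E'
from h import *
s=snap('wrist','w9.png'); o=r.get_obs(); print(o['ee_pos'],o['eef_rot'],o['wrist_force'],o['wrist_torque'])
s=snap('scene');a,b,c,d=280,150,400,260
cv2.imwrite('pics/s9.png',cv2.resize(s['pixels'][b:d,a:c,::-1],None,fx=5,fy=5,interpolation=cv2.INTER_CUBIC))
E
```

```text
[ 0.51100977 -0.24884501  0.17183106] [-3.1400547   0.00622543 -0.37651542] [-0.08385606 -0.56257008 -1.82946248] [-0.02373314  0.00743139  0.01130901]
```

View pics/s9.png

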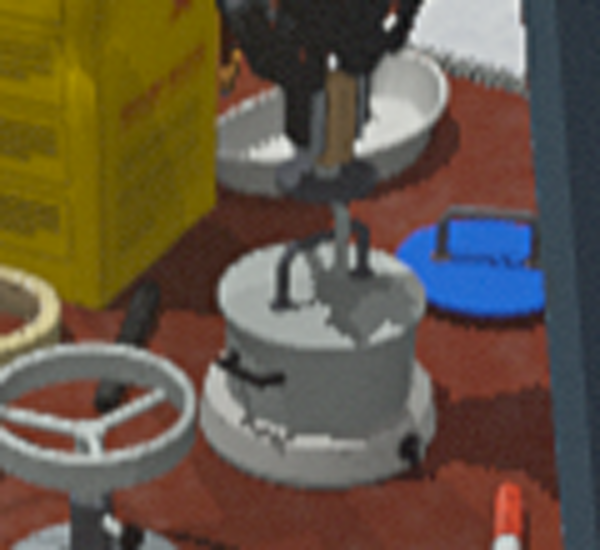

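View pics/w9.png

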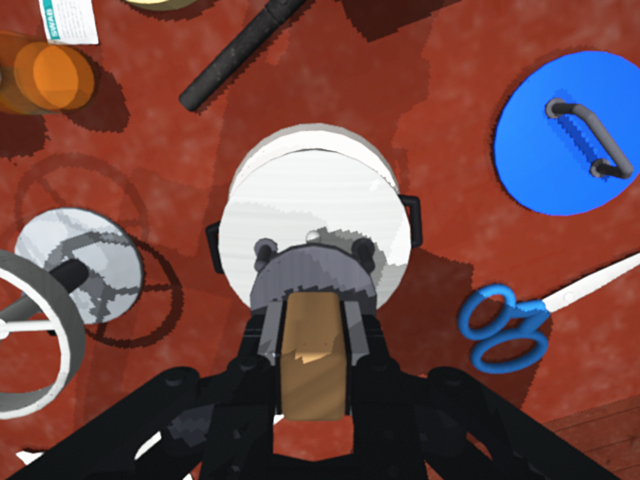

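The tip at (314,237) is now past the bar, midway between the legs at columns 264 and 362. Raising slowly to take up the load.

Request:
{"op": "drive_tool", "data": {"moves": [{"gripper": -1,"tx": 0,"ty": 0,"tz": 0.005,"roll": 0},{"gripper": -1,"tx": 0,"ty": 0,"tz": 0.01,"roll": 0},{"gripper": -1,"tx": 0,"ty": 0,"tz": 0.014,"roll": 0},{"gripper": -1,"tx": 0,"ty": 0,"tz": 0.017,"roll": 0},{"gripper": -1,"tx": 0,"ty": 0,"tz": 0.019,"roll": 0}]}}

```text
time: 8.67
ee_pos: [0.5112, -0.249, 0.1876]
eef_rot: [-3.14, 0.005, -0.377]
wrist_force: [-0.2, 0.1, -5.0]
gripper_width: 0.228
```

Request:
{"op": "drive_tool", "data": {"moves": [{"gripper": -1,"tx": 0,"ty": 0,"tz": 0.002,"roll": 0},{"gripper": -1,"tx": 0,"ty": 0,"tz": 0.004,"roll": 0},{"gripper": -1,"tx": 0,"ty": 0,"tz": 0.006,"roll": 0},{"gripper": -1,"tx": 0,"ty": 0,"tz": 0.008,"roll": 0},{"gripper": -1,"tx": 0,"ty": 0,"tz": 0.01,"roll": 0}]}}

```text
time: 9.08
ee_pos: [0.5111, -0.2489, 0.1955]
eef_rot: [-3.14, 0.006, -0.377]
wrist_force: [0.7, -0.5, -4.7]
gripper_width: 0.224
```

```bash
python3 - <<'E'
from h import *
s=snap('wrist','w10.png'); o=r.get_obs(); print(o['ee_pos'],o['eef_rot'],o['wrist_force'],o['wrist_torque'])
s=snap('scene');a,b,c,d=280,150,400,260
cv2.imwrite('pics/s10.png',cv2.resize(s['pixels'][b:d,a:c,::-1],None,fx=5,fy=5,interpolation=cv2.INTER_CUBIC))
E
```

```text
[ 0.51130569 -0.24905355  0.19590882] [-3.1403441   0.00517409 -0.37653631] [ 0.99507301  0.02006983 -4.37546791] [ 0.00745279 -0.06286555  0.00577916]
```

View pics/s10.png

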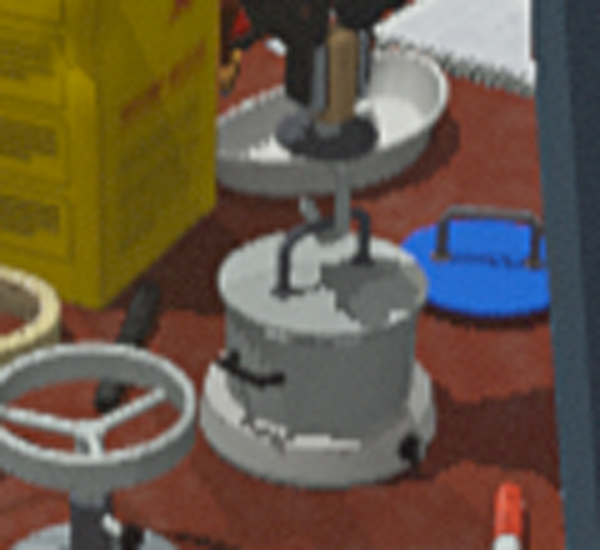

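View pics/w10.png

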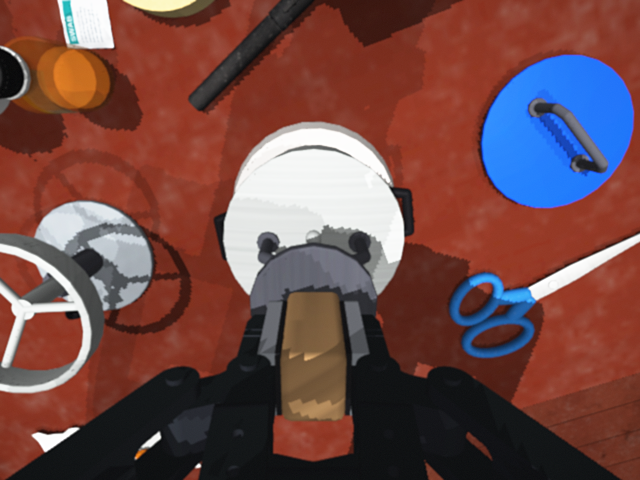

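The force rose by about 3 N and the lid moved up with the hook, level and centred. I'll lift it clear smoothly.

Request:
{"op": "drive_tool", "data": {"moves": [{"gripper": -1,"tx": 0,"ty": 0,"tz": 0.005,"roll": 0},{"gripper": -1,"tx": 0,"ty": 0,"tz": 0.014,"roll": 0},{"gripper": -1,"tx": 0,"ty": 0,"tz": 0.025,"roll": 0},{"gripper": -1,"tx": 0,"ty": 0,"tz": 0.036,"roll": 0},{"gripper": -1,"tx": 0,"ty": 0,"tz": 0.047,"roll": 0}]}}

```text
time: 9.6
ee_pos: [0.5116, -0.2493, 0.2349]
eef_rot: [-3.141, 0.004, -0.377]
wrist_force: [0.5, 0.5, -4.4]
gripper_width: 0.226
```

Request:
{"op": "drive_tool", "data": {"moves": [{"gripper": -1,"tx": 0,"ty": 0,"tz": 0.012,"roll": 0},{"gripper": -1,"tx": 0,"ty": 0,"tz": 0.023,"roll": 0},{"gripper": -1,"tx": 0,"ty": 0,"tz": 0.034,"roll": 0},{"gripper": -1,"tx": 0,"ty": 0,"tz": 0.042,"roll": 0},{"gripper": -1,"tx": 0,"ty": 0,"tz": 0.047,"roll": 0}]}}

```text
time: 10.02
ee_pos: [0.5119, -0.2494, 0.2738]
eef_rot: [-3.141, 0.003, -0.376]
wrist_force: [-0.3, -0.4, -5.3]
gripper_width: 0.226
```

```bash
python3 - <<'E'
from h import *
s=snap('wrist','w11.png'); o=r.get_obs(); print(o['ee_pos'],o['eef_rot'],o['wrist_force'],o['wrist_torque'])
s=snap('scene');a,b,c,d=260,130,400,260
cv2.imwrite('pics/s11.png',cv2.resize(s['pixels'][b:d,a:c,::-1],None,fx=4.5,fy=4.5,interpolation=cv2.INTER_CUBIC))
E
```

```text
[ 0.51199089 -0.24953215  0.27413179] [-3.14119782e+00  1.94824475e-03 -3.76534810e-01] [ 0.39761097 -1.19894249 -3.7677415 ] [-0.04301073 -0.03050788 -0.02971147]
```

View pics/s11.png

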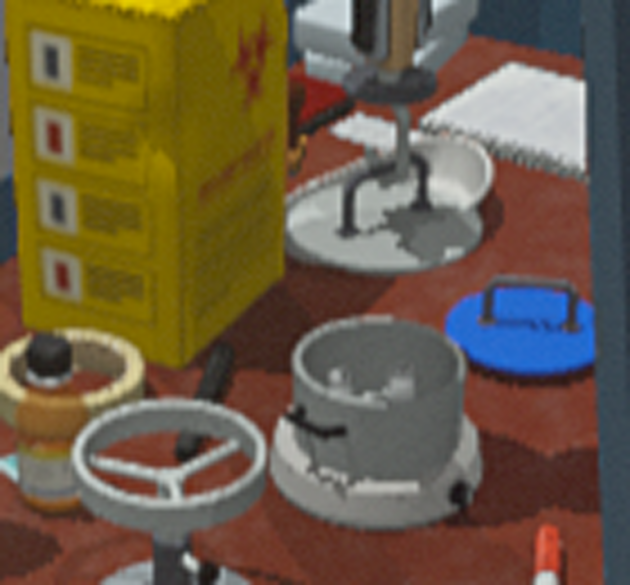

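View pics/w11.png

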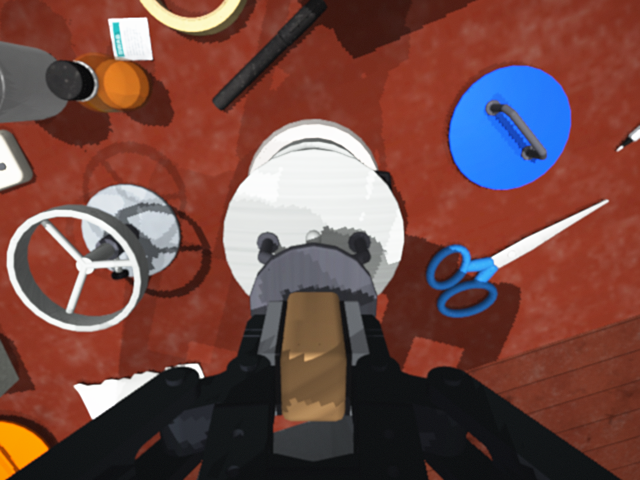

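The lid hangs level and clear of the boiler, centred at about (314,215) in the wrist view. The ring is fully visible at (78,268), so I can measure both in the same frame.

```bash
python3 - <<'E'
from h import *
s=snap('wrist'); np.savez('/tmp/w12.npz',**s); o=r.get_obs(); print(o['ee_pos'],o['wrist_force'])
w=pts(s); Z=w[...,2]; px=s['pixels']
def roi(a,b,c,d):
    m=np.zeros((480,640),bool); m[b:d,a:c]=1; return m
def big(m): return max(cv2.findContours(m.astype(np.uint8),cv2.RETR_EXTERNAL,cv2.CHAIN_APPROX_NONE)[0],key=cv2.contourArea)
zl=o['ee_pos'][2]-.1067+.006
m=roi(215,120,415,310)&(np.abs(Z-zl)<.008)&(px.min(2)>60); print('lid z',np.median(Z[m]),'exp',zl)
h=big(m)[:,0]; q=ray(s,h,zl)[:,:2]
c,rad=circ(q)
for _ in range(5):
    d=np.abs(np.hypot(*(q-c).T)-.056); k=d<.003; c,rad=circ(q[k])
print('lid circ',c,rad,k.sum(),'off from tcp',c-o['ee_pos'][:2])
mm=m.copy(); A=np.c_[w[mm][:,:2]-c,np.ones(mm.sum())]; print('plane',np.linalg.lstsq(A,Z[mm],rcond=None)[0])
m=roi(0,190,160,345)&(Z>.09)&(Z<.13); h=cv2.convexHull(big(m))[:,0]
for z in (.11,.1125,.115): print('ring',z,circ(ray(s,h,z)[:,:2]))
print(np.percentile(Z[m],[50,75,90,95,99]))
hist,e=np.histogram(Z[m],bins=np.arange(.095,.12,.001)); print(list(zip(e.round(4),hist)))
print('desk',np.nanmedian(Z[150:170,180:200]),np.nanmedian(Z[360:364,40:60]))
s=snap('top'); w=pts(s); Z=w[...,2]; m=roi(275,200,335,262)&(Z>.09)&(Z<.13); h=cv2.convexHull(big(m))[:,0]
print('top ring',circ(ray(s,h,.114)[:,:2]))
E
```

```text
[ 0.51161263 -0.24927038  0.27257839] [ 0.44084601 -0.20365258 -4.86629266]
lid z 0.17038309139564028 exp 0.17187838842181452
lid circ [ 0.51134805 -0.24894196] 0.05472942912435417 375 off from tcp [-0.00026458  0.00032842]
plane [-0.01048982  0.01303317  0.17062989]
ring 0.11 (array([ 0.53687184, -0.0597718 ]), np.float64(0.05428923873228436))
ring 0.1125 (array([ 0.53728682, -0.06156978]), np.float64(0.05384459880762303))
ring 0.115 (array([ 0.53770181, -0.06336776]), np.float64(0.053399958882963686))
[0.10660146 0.11172954 0.11255719 0.11290892 0.11350071]
[(np.float64(0.095), np.int64(371)), (np.float64(0.096), np.int64(564)), (np.float64(0.097), np.int64(512)), (np.float64(0.098), np.int64(290)), (np.float64(0.099), np.int64(193)), (np.float64(0.1), np.int64(191)), (np.float64(0.101), np.int64(208)), (np.float64(0.102), np.int64(210)), (np.float64(0.103), np.int64(192)), (np.float64(0.104), np.int64(200)), (np.float64(0.105), np.int64(204)), (np.float64(0.106), np.int64(190)), (np.float64(0.107), np.int64(230)), (np.float64(0.108), np.int64(201)), (np.float64(0.109), np.int64(237)), (np.float64(0.11), np.int64(385)), (np.float64(0.111), np.int64(967)), (np.float64(0.112), np.int64(1106)), (np.float64(0.113), np.int64(274)), (np.float64(0.114), np.int64(12)), (np.float64(0.115), np.int64(1)), (np.float64(0.116), np.int64(0)), (np.float64(0.117), np.int64(0)), (np.float64(0.118), np.int64(0))]
desk -0.0012536009241983057 -0.0011746275800608632
top ring (array([ 0.53401324, -0.05822265]), np.float64(0.05196853367712032))
```

```bash
python3 - <<'E'
from h import *
from scipy.optimize import least_squares
def roi(a,b,c,d):
    m=np.zeros((480,640),bool); m[b:d,a:c]=1; return m
for f,R in (('w2',(60,110,230,275)),('w12',(0,190,160,345)),('w6',(0,150,130,330))):
    s=dict(np.load('/tmp/%s.npz'%f)); w=pts(s); Z=w[...,2]
    m=roi(*R)&(Z>.1108)&(Z<.1145)&(s['pixels'].min(2)>110)
    v,u=np.nonzero(m); q=ray(s,np.c_[u,v],.112)[:,:2]
    c0=np.array([.536,-.06])
    d=np.hypot(*(q-c0).T); q=q[(d>.044)&(d<.055)]
    L=least_squares(lambda c: np.hypot(*(q-c).T)-.04925,c0,loss='soft_l1',f_scale=.001)
    e=np.hypot(*(q-L.x).T); print(f,len(q),L.x,np.percentile(e,[2,50,98]), 'ang cover',np.histogram(np.arctan2(*(q-L.x).T[::-1]),8)[0])
E
```

```text
w2 2755 [ 0.53594058 -0.05741681] [0.04629353 0.0490033  0.05151096] ang cover [305 331 373 386 376 360 323 301]
w12 2399 [ 0.53608021 -0.05748974] [0.04632916 0.04904616 0.05156302] ang cover [269 295 327 337 331 302 277 261]
w6 2080 [ 0.53615732 -0.05732828] [0.04650139 0.04911384 0.05169558] ang cover [386 428 484 328   0   0  80 374]
```

The three wrist views agree on the ring centre, (0.5360, -0.0574), and the ring radii match the 46.5 and 52 mm given. Its rim is at about z = 0.113. Carrying the lid over smoothly.

Request:
{"op": "drive_tool", "data": {"moves": [{"gripper": -1,"tx": 0.001,"ty": 0.01,"tz": 0,"roll": 0},{"gripper": -1,"tx": 0.004,"ty": 0.032,"tz": 0,"roll": 0},{"gripper": -1,"tx": 0.008,"ty": 0.062,"tz": 0,"roll": 0},{"gripper": -1,"tx": 0.012,"ty": 0.092,"tz": 0,"roll": 0},{"gripper": -1,"tx": 0.016,"ty": 0.122,"tz": 0,"roll": 0}]}}

```text
time: 10.63
ee_pos: [0.5239, -0.1498, 0.2713]
eef_rot: [-3.14, 0.006, -0.377]
wrist_force: [1.1, 0.7, -5.4]
gripper_width: 0.23
```

Request:
{"op": "drive_tool", "data": {"moves": [{"gripper": -1,"tx": 0.004,"ty": 0.03,"tz": 0,"roll": 0},{"gripper": -1,"tx": 0.008,"ty": 0.06,"tz": 0,"roll": 0},{"gripper": -1,"tx": 0.012,"ty": 0.086,"tz": 0,"roll": 0},{"gripper": -1,"tx": 0.0145,"ty": 0.105,"tz": 0,"roll": 0},{"gripper": -1,"tx": 0.0155,"ty": 0.115,"tz": 0,"roll": 0}]}}

```text
time: 11.05
ee_pos: [0.5359, -0.055, 0.2708]
eef_rot: [-3.139, 0.008, -0.375]
wrist_force: [0.5, 0.1, -4.0]
gripper_width: 0.225
```

Request:
{"op": "drive_tool", "data": {"moves": [{"gripper": -1,"tx": 0,"ty": 0,"tz": -0.01,"roll": 0},{"gripper": -1,"tx": 0,"ty": 0,"tz": -0.018,"roll": 0},{"gripper": -1,"tx": 0,"ty": 0,"tz": -0.022,"roll": 0},{"gripper": -1,"tx": 0,"ty": 0,"tz": -0.022,"roll": 0},{"gripper": -1,"tx": 0,"ty": 0,"tz": -0.022,"roll": 0}]}}

```text
time: 11.47
ee_pos: [0.5355, -0.056, 0.2525]
eef_rot: [-3.139, 0.009, -0.377]
wrist_force: [-0.2, 0.1, -3.8]
gripper_width: 0.228
```

```bash
python3 - <<'E'
from h import *
s=snap('wrist','w13.png'); o=r.get_obs(); print(o['ee_pos'],o['eef_rot'],o['wrist_force'],o['wrist_torque']); d=np.array([.5363,-.0577])-o['ee_pos'][:2]; print(d,d/.8)
s=snap('scene');a,b,c,d=220,130,380,290
cv2.imwrite('pics/s13.png',cv2.resize(s['pixels'][b:d,a:c,::-1],None,fx=3.7,fy=3.7,interpolation=cv2.INTER_CUBIC))
E
```

```text
[ 0.53585064 -0.05585387  0.25296818] [-3.13862333  0.00815676 -0.37647859] [-0.04040353  0.50053303 -4.74903639] [ 0.13810291 -0.0230287  -0.01439851]
[ 0.00044936 -0.00184613] [ 0.0005617  -0.00230766]
```

View pics/s13.png

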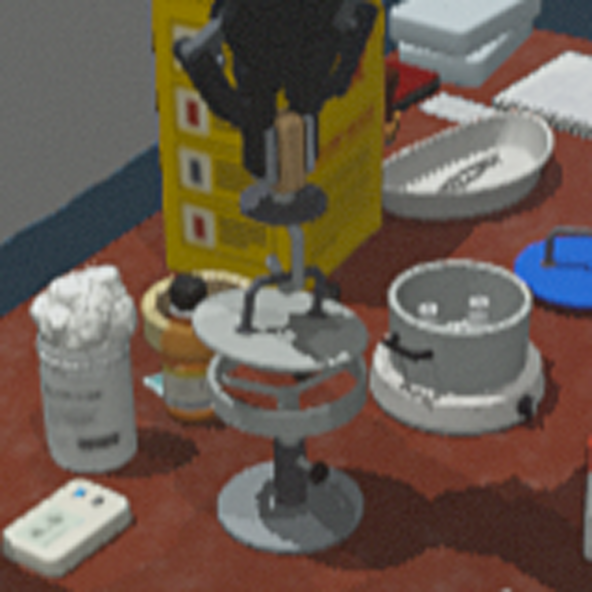

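View pics/w13.png

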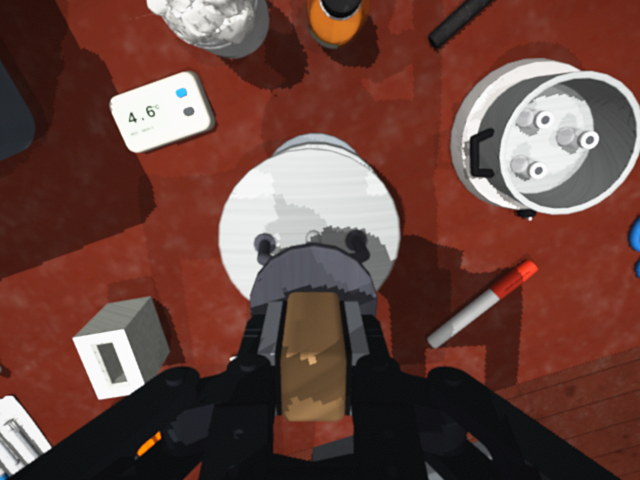

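The lid looks slightly tilted in the scene view: its left edge is at y=318 and its right edge at y=330. That may be residual swing, so I'll measure the plane again before lowering.

```bash
cat >> h.py <<'E'
def roi(a,b,c,d):
    m=np.zeros((480,640),bool); m[b:d,a:c]=1; return m
def big(m): return max(cv2.findContours(m.astype(np.uint8),cv2.RETR_EXTERNAL,cv2.CHAIN_APPROX_NONE)[0],key=cv2.contourArea)
def lidcheck(tcpoff=.1067):
    s=snap('wrist'); o=r.get_obs(); w=pts(s); Z=w[...,2]; px=s['pixels']
    zl=o['ee_pos'][2]-tcpoff+.006
    m=roi(205,110,415,245)&(np.abs(Z-zl)<.010)&(px.min(2)>60)
    n,l,st,_=cv2.connectedComponentsWithStats(m.astype(np.uint8)); m=l==(1+st[1:,4].argmax())
    m=cv2.erode(m.astype(np.uint8),np.ones((5,5)))>0
    P=w[m]; c=o['ee_pos'][:2]; A=np.c_[P[:,:2]-c,np.ones(len(P))]; a=np.linalg.lstsq(A,P[:,2],rcond=None)[0]
    k=np.abs(A@a-P[:,2])<.002; a=np.linalg.lstsq(A[k],P[k,2],rcond=None)[0]
    y=o['eef_rot'][2]; ux=np.array([np.cos(y),np.sin(y)]); uy=np.array([-ux[1],ux[0]])
    m2=cv2.dilate(m.astype(np.uint8),np.ones((5,5))); q=ray(s,big(m2)[:,0],zl-.001)[:,:2]; cc=c.copy()
    for _ in range(20):
        d=np.hypot(*(q-cc).T); kk=np.abs(d-.0555)<.004; cc,rad=circ(q[kk])
    print('t %.2f tcp'%o['time'],o['ee_pos'].round(4),'z@tcp %.4f exp %.4f'%(a[2],zl),'slope along %.4f lat %.4f'%(a[:2]@ux,a[:2]@uy),'centre',cc.round(4),'r %.4f n %d'%(rad,kk.sum()),'F',o['wrist_force'].round(1),'T',o['wrist_torque'].round(3))
E
python3 - <<'E'
from h import *
for i in range(6): lidcheck()
E
```

```text
t 11.62 tcp [ 0.5361 -0.0556  0.2534] z@tcp 0.1510 exp 0.1527 slope along -0.0270 lat 0.1624 centre [ 0.5372 -0.0499] r 0.0548 n 224 F [-0.7  0.5 -3.9] T [ 0.051 -0.048  0.038]
t 11.67 tcp [ 0.5361 -0.0556  0.2535] z@tcp 0.1511 exp 0.1528 slope along -0.0188 lat 0.0973 centre [ 0.5371 -0.052 ] r 0.0543 n 300 F [ 0.   0.1 -5.1] T [0.003 0.014 0.027]
t 11.72 tcp [ 0.5361 -0.0555  0.2535] z@tcp 0.1514 exp 0.1528 slope along -0.0229 lat -0.0079 centre [ 0.5356 -0.0556] r 0.0545 n 288 F [ 0.4 -0.5 -4.5] T [-0.049  0.071 -0.012]
t 11.77 tcp [ 0.536  -0.0554  0.2535] z@tcp 0.1514 exp 0.1528 slope along -0.0257 lat -0.0908 centre [ 0.5345 -0.0586] r 0.0542 n 294 F [ 0.   0.2 -4.7] T [-0.088  0.011  0.019]
t 11.82 tcp [ 0.536  -0.0553  0.2534] z@tcp 0.1513 exp 0.1527 slope along -0.0263 lat -0.1168 centre [ 0.5344 -0.0598] r 0.0538 n 305 F [-0.5  0.  -5.5] T [-0.035 -0.062  0.047]
t 11.87 tcp [ 0.536  -0.0552  0.2534] z@tcp 0.1513 exp 0.1527 slope along -0.0252 lat -0.0810 centre [ 0.5345 -0.0579] r 0.0543 n 286 F [ 0.6  0.1 -4.3] T [ 0.027 -0.047  0.01 ]
```

It is swinging sideways by about ±0.15 rad. I'll let it damp out and check again.

Request:
{"op": "drive_tool", "data": {"moves": [{"gripper": -1,"tx": 0,"ty": 0,"tz": 0,"roll": 0},{"gripper": -1,"tx": 0,"ty": 0,"tz": 0,"roll": 0},{"gripper": -1,"tx": 0,"ty": 0,"tz": 0,"roll": 0},{"gripper": -1,"tx": 0,"ty": 0,"tz": 0,"roll": 0},{"gripper": -1,"tx": 0,"ty": 0,"tz": 0,"roll": 0}]}}

```text
time: 12.28
ee_pos: [0.5359, -0.0552, 0.2534]
eef_rot: [-3.139, 0.007, -0.375]
wrist_force: [-0.4, -0.6, -4.3]
gripper_width: 0.228
```

Request:
{"op": "drive_tool", "data": {"moves": [{"gripper": -1,"tx": 0,"ty": 0,"tz": 0,"roll": 0},{"gripper": -1,"tx": 0,"ty": 0,"tz": 0,"roll": 0},{"gripper": -1,"tx": 0,"ty": 0,"tz": 0,"roll": 0},{"gripper": -1,"tx": 0,"ty": 0,"tz": 0,"roll": 0},{"gripper": -1,"tx": 0,"ty": 0,"tz": 0,"roll": 0}]}}

```text
time: 12.7
ee_pos: [0.5359, -0.0552, 0.2534]
eef_rot: [-3.139, 0.007, -0.375]
wrist_force: [-0.3, -0.0, -4.8]
gripper_width: 0.231
```

Request:
{"op": "drive_tool", "data": {"moves": [{"gripper": -1,"tx": 0,"ty": 0,"tz": 0,"roll": 0},{"gripper": -1,"tx": 0,"ty": 0,"tz": 0,"roll": 0},{"gripper": -1,"tx": 0,"ty": 0,"tz": 0,"roll": 0},{"gripper": -1,"tx": 0,"ty": 0,"tz": 0,"roll": 0},{"gripper": -1,"tx": 0,"ty": 0,"tz": 0,"roll": 0}]}}

```text
time: 13.12
ee_pos: [0.5359, -0.0552, 0.2534]
eef_rot: [-3.139, 0.007, -0.375]
wrist_force: [-0.3, -0.4, -4.2]
gripper_width: 0.224
```

Request:
{"op": "drive_tool", "data": {"moves": [{"gripper": -1,"tx": 0,"ty": 0,"tz": 0,"roll": 0},{"gripper": -1,"tx": 0,"ty": 0,"tz": 0,"roll": 0},{"gripper": -1,"tx": 0,"ty": 0,"tz": 0,"roll": 0},{"gripper": -1,"tx": 0,"ty": 0,"tz": 0,"roll": 0},{"gripper": -1,"tx": 0,"ty": 0,"tz": 0,"roll": 0}]}}

```text
time: 13.53
ee_pos: [0.5359, -0.0552, 0.2534]
eef_rot: [-3.139, 0.007, -0.375]
wrist_force: [-0.6, 0.2, -4.2]
gripper_width: 0.224
```

```bash
python3 - <<'E'
from h import *
for i in range(8): lidcheck()
E
```

```text
t 13.58 tcp [ 0.5359 -0.0552  0.2534] z@tcp 0.1513 exp 0.1527 slope along -0.0243 lat 0.0148 centre [ 0.5358 -0.0546] r 0.0543 n 302 F [-0.4  1.1 -4.1] T [-0.008 -0.008  0.082]
t 13.63 tcp [ 0.5359 -0.0552  0.2534] z@tcp 0.1513 exp 0.1527 slope along -0.0257 lat 0.0157 centre [ 0.5357 -0.0546] r 0.0544 n 294 F [-0.3 -0.7 -4.9] T [-0.076 -0.013  0.011]
t 13.68 tcp [ 0.5359 -0.0552  0.2534] z@tcp 0.1513 exp 0.1527 slope along -0.0252 lat 0.0149 centre [ 0.5357 -0.0547] r 0.0544 n 292 F [-0.1 -0.3 -4.7] T [ 0.019 -0.043 -0.009]
t 13.73 tcp [ 0.5359 -0.0552  0.2534] z@tcp 0.1513 exp 0.1527 slope along -0.0251 lat 0.0132 centre [ 0.5359 -0.0546] r 0.0543 n 297 F [ 0.1 -0.3 -4.6] T [-0.017 -0.063 -0.031]
t 13.78 tcp [ 0.5359 -0.0552  0.2534] z@tcp 0.1513 exp 0.1527 slope along -0.0263 lat 0.0148 centre [ 0.5357 -0.0545] r 0.0544 n 291 F [ 0.5 -0.3 -4.3] T [ 0.003 -0.023  0.017]
t 13.83 tcp [ 0.5359 -0.0552  0.2534] z@tcp 0.1513 exp 0.1527 slope along -0.0255 lat 0.0150 centre [ 0.5356 -0.0546] r 0.0545 n 287 F [-0.4  0.2 -4.8] T [ 0.021 -0.015  0.034]
t 13.88 tcp [ 0.5359 -0.0553  0.2534] z@tcp 0.1513 exp 0.1527 slope along -0.0240 lat 0.0141 centre [ 0.5356 -0.0544] r 0.0544 n 302 F [ 0.5 -0.4 -4.5] T [-0.043 -0.009 -0.035]
t 13.93 tcp [ 0.5359 -0.0553  0.2534] z@tcp 0.1513 exp 0.1527 slope along -0.0245 lat 0.0147 centre [ 0.5357 -0.0546] r 0.0544 n 287 F [ 0.2  1.2 -4.5] T [-0.087 -0.001 -0.021]
```

The swing has died out. The lid centre is at (0.5357, -0.0546) and level to about 1°, so I'll shift -2.8 mm in y and lower.

Request:
{"op": "drive_tool", "data": {"moves": [{"gripper": -1,"tx": 0,"ty": -0.0007,"tz": 0,"roll": 0},{"gripper": -1,"tx": 0,"ty": -0.0015,"tz": -0.002,"roll": 0},{"gripper": -1,"tx": 0,"ty": -0.0023,"tz": -0.006,"roll": 0},{"gripper": -1,"tx": 0,"ty": -0.003,"tz": -0.01,"roll": 0},{"gripper": -1,"tx": 0,"ty": -0.0035,"tz": -0.014,"roll": 0}]}}

```text
time: 14.35
ee_pos: [0.5358, -0.0581, 0.2417]
eef_rot: [-3.139, 0.008, -0.375]
wrist_force: [0.2, -0.3, -4.4]
gripper_width: 0.229
```

Request:
{"op": "drive_tool", "data": {"moves": [{"gripper": -1,"tx": 0,"ty": 0,"tz": -0.002,"roll": 0},{"gripper": -1,"tx": 0,"ty": 0,"tz": -0.004,"roll": 0},{"gripper": -1,"tx": 0,"ty": 0,"tz": -0.004,"roll": 0},{"gripper": -1,"tx": 0,"ty": 0,"tz": -0.004,"roll": 0},{"gripper": -1,"tx": 0,"ty": 0,"tz": -0.004,"roll": 0}]}}

```text
time: 14.77
ee_pos: [0.5359, -0.0581, 0.2386]
eef_rot: [-3.139, 0.007, -0.375]
wrist_force: [0.2, -0.6, -4.7]
gripper_width: 0.229
```

```bash
python3 - <<'E'
from h import *
for i in range(5): lidcheck()
E
```

```text
t 14.82 tcp [ 0.5359 -0.0581  0.2386] z@tcp 0.1365 exp 0.1379 slope along -0.0229 lat 0.0130 centre [ 0.5354 -0.0576] r 0.0545 n 307 F [ 0.2  0.2 -4. ] T [-0.009  0.023 -0.025]
t 14.87 tcp [ 0.5359 -0.0581  0.2387] z@tcp 0.1366 exp 0.1380 slope along -0.0240 lat 0.0131 centre [ 0.5358 -0.0577] r 0.0544 n 289 F [ 0.1 -1.1 -3.6] T [ 0.011 -0.009 -0.002]
t 14.92 tcp [ 0.5359 -0.0581  0.2387] z@tcp 0.1366 exp 0.1380 slope along -0.0236 lat 0.0130 centre [ 0.5358 -0.0575] r 0.0544 n 293 F [-0.2  1.5 -5.7] T [-0.021 -0.035  0.028]
t 14.97 tcp [ 0.5359 -0.0581  0.2386] z@tcp 0.1366 exp 0.1379 slope along -0.0225 lat 0.0134 centre [ 0.5359 -0.0576] r 0.0542 n 303 F [-0.2 -0.2 -3.8] T [-0.021 -0.038  0.021]
t 15.02 tcp [ 0.5359 -0.0581  0.2386] z@tcp 0.1366 exp 0.1379 slope along -0.0236 lat 0.0133 centre [ 0.5355 -0.0574] r 0.0544 n 308 F [ 0.6  0.4 -5.3] T [-0.033 -0.027 -0.065]
```

Request:
{"op": "drive_tool", "data": {"moves": [{"gripper": -1,"tx": 0,"ty": 0,"tz": -0.003,"roll": 0},{"gripper": -1,"tx": 0,"ty": 0,"tz": -0.006,"roll": 0},{"gripper": -1,"tx": 0,"ty": 0,"tz": -0.01,"roll": 0},{"gripper": -1,"tx": 0,"ty": 0,"tz": -0.014,"roll": 0},{"gripper": -1,"tx": 0,"ty": 0,"tz": -0.016,"roll": 0}]}}

```text
time: 15.43
ee_pos: [0.5355, -0.058, 0.225]
eef_rot: [-3.139, 0.009, -0.375]
wrist_force: [0.2, -0.2, -4.5]
gripper_width: 0.227
```

```bash
python3 - <<'E'
from h import *
for i in range(4): lidcheck()
E
```

```text
t 15.48 tcp [ 0.5355 -0.058   0.2248] z@tcp 0.1229 exp 0.1241 slope along -0.0254 lat 0.0134 centre [ 0.5351 -0.0574] r 0.0545 n 289 F [ 0.2  0.7 -4.9] T [ 0.014 -0.029  0.041]
t 15.53 tcp [ 0.5355 -0.058   0.2252] z@tcp 0.1228 exp 0.1245 slope along -0.0248 lat 0.0125 centre [ 0.5353 -0.0573] r 0.0543 n 288 F [ 0.1  0.  -5.2] T [-0.065  0.006  0.014]
t 15.58 tcp [ 0.5357 -0.0581  0.2255] z@tcp 0.1231 exp 0.1248 slope along -0.0252 lat 0.0136 centre [ 0.5353 -0.0574] r 0.0543 n 288 F [-0.3 -0.4 -4.9] T [-0.021  0.025  0.033]
t 15.63 tcp [ 0.5359 -0.0581  0.2257] z@tcp 0.1234 exp 0.1250 slope along -0.0240 lat 0.0131 centre [ 0.5355 -0.0575] r 0.0544 n 283 F [ 0.1 -0.3 -5. ] T [-0.027 -0.037  0.04 ]
```

Still hanging free and already partly in the ring. I'll lower gently to contact.

Request:
{"op": "drive_tool", "data": {"moves": [{"gripper": -1,"tx": 0,"ty": 0,"tz": -0.0015,"roll": 0},{"gripper": -1,"tx": 0,"ty": 0,"tz": -0.003,"roll": 0},{"gripper": -1,"tx": 0,"ty": 0,"tz": -0.0045,"roll": 0},{"gripper": -1,"tx": 0,"ty": 0,"tz": -0.006,"roll": 0},{"gripper": -1,"tx": 0,"ty": 0,"tz": -0.007,"roll": 0}]}}

```text
time: 16.05
ee_pos: [0.5359, -0.0581, 0.22]
eef_rot: [-3.139, 0.008, -0.375]
wrist_force: [-0.3, 1.2, -2.2]
gripper_width: 0.229
```

```bash
python3 - <<'E'
from h import *
for i in range(3): lidcheck()
E
```

```text
t 16.10 tcp [ 0.5359 -0.0581  0.2201] z@tcp 0.1183 exp 0.1194 slope along -0.0241 lat 0.0000 centre [ 0.5355 -0.058 ] r 0.0543 n 293 F [ 0.4  0.5 -2.7] T [-0.025  0.046 -0.024]
t 16.15 tcp [ 0.5359 -0.0581  0.2202] z@tcp 0.1182 exp 0.1195 slope along -0.0230 lat 0.0003 centre [ 0.535  -0.0577] r 0.0546 n 309 F [-0.5 -0.  -3.9] T [-0.006  0.018  0.04 ]
t 16.20 tcp [ 0.5359 -0.0581  0.2202] z@tcp 0.1183 exp 0.1195 slope along -0.0247 lat 0.0003 centre [ 0.5356 -0.0581] r 0.0543 n 280 F [-0.2 -0.3 -4.2] T [ 0.017 -0.081  0.003]
```

Request:
{"op": "drive_tool", "data": {"moves": [{"gripper": -1,"tx": 0,"ty": 0,"tz": -0.0005,"roll": 0},{"gripper": -1,"tx": 0,"ty": 0,"tz": -0.001,"roll": 0},{"gripper": -1,"tx": 0,"ty": 0,"tz": -0.002,"roll": 0},{"gripper": -1,"tx": 0,"ty": 0,"tz": -0.003,"roll": 0},{"gripper": -1,"tx": 0,"ty": 0,"tz": -0.0035,"roll": 0}]}}

```text
time: 16.62
ee_pos: [0.5361, -0.0582, 0.2175]
eef_rot: [-3.139, 0.007, -0.375]
wrist_force: [-0.3, 1.3, -1.3]
gripper_width: 0.226
```

```bash
python3 - <<'E'
from h import *
for i in range(4): lidcheck()
E
```

```text
t 16.67 tcp [ 0.536  -0.0581  0.2174] z@tcp 0.1183 exp 0.1167 slope along -0.0256 lat 0.0001 centre [ 0.5348 -0.0578] r 0.0547 n 309 F [ 0.8  0.  -1.7] T [0.    0.013 0.025]
t 16.72 tcp [ 0.536  -0.0581  0.2174] z@tcp 0.1183 exp 0.1167 slope along -0.0251 lat 0.0003 centre [ 0.5345 -0.0576] r 0.0549 n 309 F [-0.2 -0.  -1.4] T [ 0.019 -0.032 -0.032]
t 16.77 tcp [ 0.536  -0.0581  0.2175] z@tcp 0.1183 exp 0.1168 slope along -0.0246 lat 0.0001 centre [ 0.5345 -0.0577] r 0.0549 n 298 F [ 1.   1.  -0.8] T [0.003 0.028 0.039]
t 16.82 tcp [ 0.536  -0.0581  0.2175] z@tcp 0.1183 exp 0.1168 slope along -0.0255 lat 0.0006 centre [ 0.5347 -0.0577] r 0.0550 n 286 F [ 0.7 -0.2 -1.5] T [ 0.008 -0.034 -0.014]
```

The lid is down: its height stayed at 0.1183 while the hook went on down, the load came off (only the lifter's 1.5 N remains), and the lateral slope is 0. I'll check whether the constant -0.025 slope along the view is a camera bias, using the earlier picture of the lid on the boiler.

```bash
python3 - <<'E'
from h import *
for f,R,zc in (('w6',(235,80,395,160),.086),('w2',(330,60,460,120),.086)):
    s=dict(np.load('/tmp/%s.npz'%f)); w=pts(s); m=roi(*R)&(np.abs(w[...,2]-.085)<.004); P=w[m]; y=-.375; A=np.c_[P[:,:2]-P[:,:2].mean(0),np.ones(len(P))]; a=np.linalg.lstsq(A,P[:,2],rcond=None)[0]
    print(f,a[:2]@[np.cos(y),np.sin(y)],a[:2]@[-np.sin(y),np.cos(y)])
E
```

```text
w6 -0.032366130523564136 0.0005953819731726276
w2 -0.037067057798506 -0.0010038486246476666
```

Request:
{"op": "drive_tool", "data": {"moves": [{"gripper": -1,"tx": 0,"ty": 0,"tz": -0.003,"roll": 0},{"gripper": -1,"tx": 0,"ty": 0,"tz": -0.006,"roll": 0},{"gripper": -1,"tx": 0,"ty": 0,"tz": -0.01,"roll": 0},{"gripper": -1,"tx": 0,"ty": 0,"tz": -0.013,"roll": 0},{"gripper": -1,"tx": 0,"ty": 0,"tz": -0.015,"roll": 0}]}}

```text
time: 17.23
ee_pos: [0.5357, -0.0581, 0.2049]
eef_rot: [-3.139, 0.008, -0.375]
wrist_force: [-0.1, -0.6, -1.4]
gripper_width: 0.229
```

Request:
{"op": "drive_tool", "data": {"moves": [{"gripper": -1,"tx": 0,"ty": 0,"tz": 0,"roll": 0},{"gripper": -1,"tx": 0,"ty": 0,"tz": 0,"roll": 0},{"gripper": -1,"tx": 0,"ty": 0,"tz": 0,"roll": 0},{"gripper": -1,"tx": 0,"ty": 0,"tz": 0,"roll": 0},{"gripper": -1,"tx": 0,"ty": 0,"tz": 0,"roll": 0}]}}

```text
time: 17.65
ee_pos: [0.5358, -0.0581, 0.205]
eef_rot: [-3.139, 0.008, -0.375]
wrist_force: [1.0, 0.4, -1.3]
gripper_width: 0.229
```

```bash
python3 - <<'E'
from h import *
s=snap('wrist','w14.png'); o=r.get_obs(); print(o['ee_pos'],o['eef_rot'],o['wrist_force'],o['wrist_torque'])
s=snap('scene');a,b,c,d=220,130,380,290
cv2.imwrite('pics/s14.png',cv2.resize(s['pixels'][b:d,a:c,::-1],None,fx=3.7,fy=3.7,interpolation=cv2.INTER_CUBIC))
E
```

```text
[ 0.53582162 -0.05810618  0.20502189] [-3.13886808  0.00777496 -0.3753292 ] [-0.11990631 -0.06061819 -2.29735972] [-0.02224187 -0.03747719 -0.0032731 ]
```

View pics/s14.png

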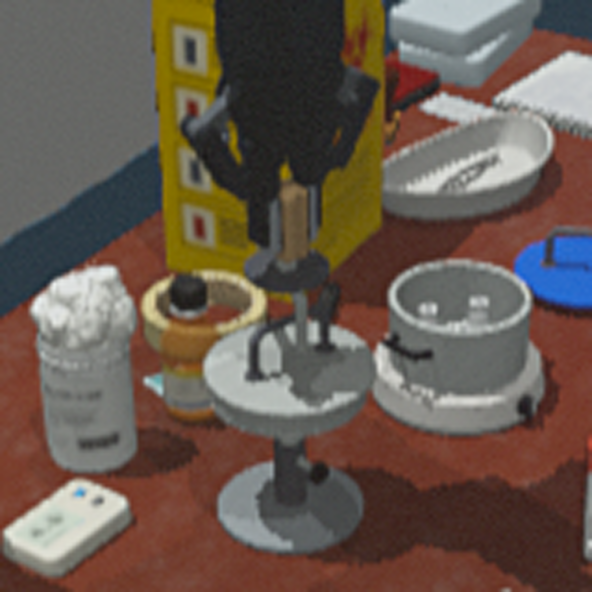

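View pics/w14.png

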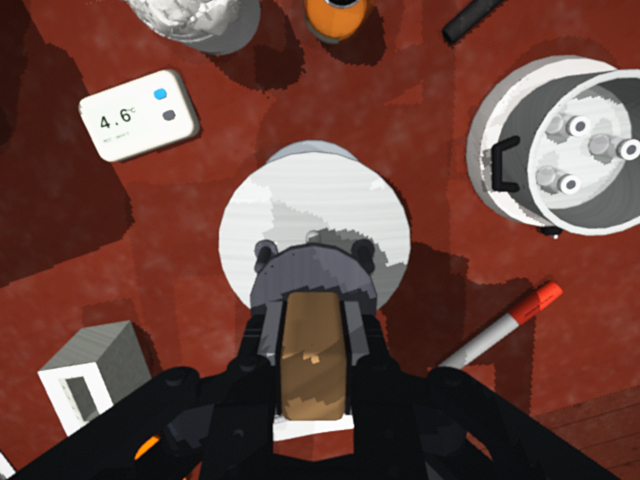

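The slope is a camera bias, since it showed up with the lid level on the boiler too. The lid sits flush on the ring, and the hook is free under the bar with the legs at columns 265 and 363. Withdrawing backward.

Request:
{"op": "drive_tool", "data": {"moves": [{"gripper": -1,"tx": -0.008,"ty": 0.003,"tz": 0,"roll": 0},{"gripper": -1,"tx": -0.016,"ty": 0.006,"tz": 0,"roll": 0},{"gripper": -1,"tx": -0.026,"ty": 0.01,"tz": 0,"roll": 0},{"gripper": -1,"tx": -0.036,"ty": 0.014,"tz": 0,"roll": 0},{"gripper": -1,"tx": -0.045,"ty": 0.0175,"tz": 0,"roll": 0}]}}

```text
time: 18.17
ee_pos: [0.4985, -0.0435, 0.205]
eef_rot: [-3.139, 0.008, -0.375]
wrist_force: [-0.5, -0.2, -1.8]
gripper_width: 0.227
```

Request:
{"op": "drive_tool", "data": {"moves": [{"gripper": -1,"tx": 0,"ty": 0,"tz": 0,"roll": 0},{"gripper": -1,"tx": 0,"ty": 0,"tz": 0,"roll": 0},{"gripper": -1,"tx": 0,"ty": 0,"tz": 0,"roll": 0},{"gripper": -1,"tx": 0,"ty": 0,"tz": 0,"roll": 0},{"gripper": -1,"tx": 0,"ty": 0,"tz": 0,"roll": 0}]}}

```text
time: 18.58
ee_pos: [0.4988, -0.0437, 0.205]
eef_rot: [-3.139, 0.008, -0.375]
wrist_force: [0.3, -0.0, -0.9]
gripper_width: 0.225
```

```bash
python3 - <<'E'
from h import *
s=snap('wrist','w15.png'); o=r.get_obs(); print(o['ee_pos'],o['eef_rot'],o['wrist_force'],o['wrist_torque'])
E
```

```text
[ 0.49880106 -0.04370002  0.20495909] [-3.1388841   0.0081779  -0.37528126] [ 0.51667721 -0.28882166 -1.4891646 ] [0.01348709 0.00496023 0.02642712]
```

View pics/w15.png

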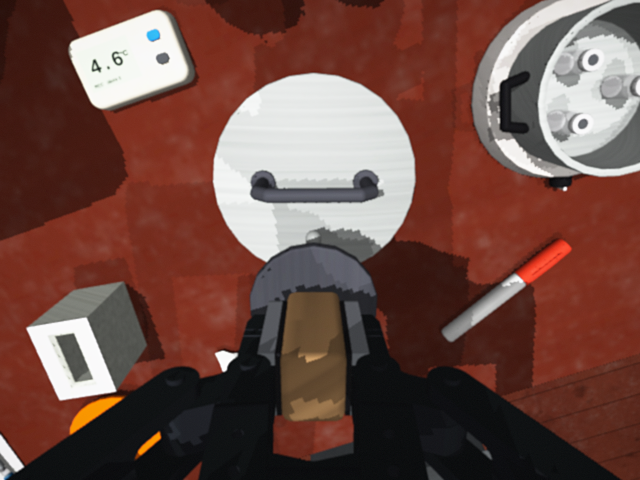

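The lifter is unhooked, with the tip at (313,237) behind the bar at row 193, and the lid is undisturbed. I'll rise and return to the holder.

Request:
{"op": "drive_tool", "data": {"moves": [{"gripper": -1,"tx": 0,"ty": 0,"tz": 0.02,"roll": 0},{"gripper": -1,"tx": 0,"ty": 0,"tz": 0.05,"roll": 0},{"gripper": -1,"tx": 0,"ty": 0,"tz": 0.07,"roll": 0},{"gripper": -1,"tx": 0,"ty": 0,"tz": 0.075,"roll": 0},{"gripper": -1,"tx": 0,"ty": 0,"tz": 0.075,"roll": 0}]}}

```text
time: 19.05
ee_pos: [0.4997, -0.044, 0.266]
eef_rot: [-3.139, 0.005, -0.375]
wrist_force: [0.8, 0.0, -2.3]
gripper_width: 0.226
```

```bash
python3 - <<'E'
from h import *
s=snap('wrist','w16.png'); np.savez('/tmp/w16.npz',**s); o=r.get_obs(); print(o['ee_pos'],o['eef_rot'])
w=pts(s); Z=w[...,2]
for n,R in (('all',(200,60,430,200)),):
    m=roi(*R)&(np.abs(Z-.119)<.004)&(s['pixels'].min(2)>60); P=w[m]; y=-.375; A=np.c_[P[:,:2]-P[:,:2].mean(0),np.ones(len(P))]; a=np.linalg.lstsq(A,P[:,2],rcond=None)[0]; print(np.median(P[:,2]),a[:2]@[np.cos(y),np.sin(y)],a[:2]@[-np.sin(y),np.cos(y)])
m=roi(200,40,430,245)&(np.abs(Z-.119)<.006)&(s['pixels'].min(2)>130); h=cv2.convexHull(big(m))[:,0]; h=h[h[:,1]<215]; print('lid',circ(ray(s,h,.1183)[:,:2]))
E
```

```text
[ 0.49893858 -0.04377289  0.26471277] [-3.13879317  0.00779365 -0.37542756]
0.11774162760725124 -0.012547689714800365 -0.00024762167291204917
lid (array([ 0.53410393, -0.05751952]), np.float64(0.055192010178283187))
```

View pics/w16.png

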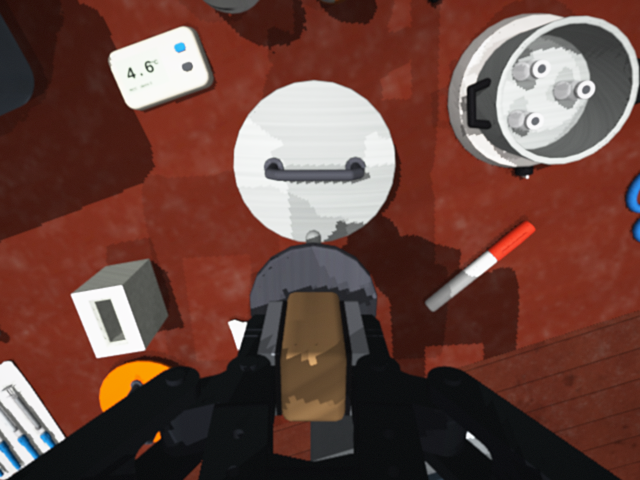

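Request:
{"op": "drive_tool", "data": {"moves": [{"gripper": -1,"tx": -0.0446,"ty": 0.2728,"tz": -0.01,"roll": 0.058},{"gripper": -1,"tx": -0.0446,"ty": 0.2728,"tz": -0.01,"roll": 0.058},{"gripper": -1,"tx": -0.0446,"ty": 0.2728,"tz": -0.01,"roll": 0.058},{"gripper": -1,"tx": -0.0446,"ty": 0.2728,"tz": -0.01,"roll": 0.058},{"gripper": -1,"tx": -0.0446,"ty": 0.2728,"tz": -0.01,"roll": 0.058}]}}

```text
time: 19.52
ee_pos: [0.4639, 0.1633, 0.2554]
eef_rot: [-3.14, 0.01, -0.194]
wrist_force: [0.9, -0.1, -1.2]
gripper_width: 0.227
```

Request:
{"op": "drive_tool", "data": {"moves": [{"gripper": -1,"tx": 0,"ty": 0.016,"tz": -0.02,"roll": 0},{"gripper": -1,"tx": 0,"ty": 0.016,"tz": -0.03,"roll": 0},{"gripper": -1,"tx": 0,"ty": 0.016,"tz": -0.03,"roll": 0},{"gripper": -1,"tx": 0,"ty": 0.016,"tz": -0.03,"roll": 0},{"gripper": -1,"tx": 0,"ty": 0.016,"tz": -0.03,"roll": 0}]}}

```text
time: 19.93
ee_pos: [0.4642, 0.1749, 0.2313]
eef_rot: [-3.14, 0.011, -0.195]
wrist_force: [0.1, -0.4, -1.5]
gripper_width: 0.227
```

```bash
python3 - <<'E'
from h import *
s=snap('wrist','w17.png'); np.savez('/tmp/w17.npz',**s); o=r.get_obs(); print(o['ee_pos'],o['eef_rot'],o['wrist_force'])
p=o['ee_pos'];y=o['eef_rot'][2];ux=np.array([np.cos(y),np.sin(y),0])
print('tip proj',proj(s,[p-[0,0,.0787]+.014*ux+[0,0,.018]])); d=np.array([.4632,.1744])-p[:2]; print(d,d/.8,(-.193-y)/np.pi)
E
```

```text
[0.4645164  0.17488569 0.23167231] [-3.13981097  0.00990183 -0.19587996] [-0.12192534 -0.37924695 -0.97960185]
tip proj [[313.27023184 236.89334217]]
[-0.0013164  -0.00048569] [-0.0016455  -0.00060711] 0.0009167212289596305
```

View pics/w17.png

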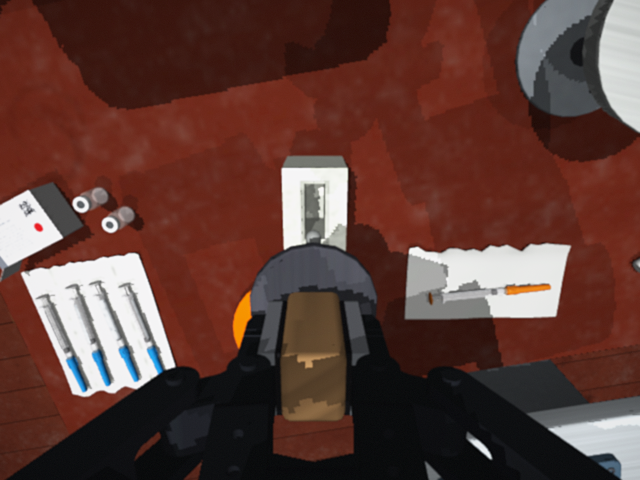

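Request:
{"op": "drive_tool", "data": {"moves": [{"gripper": -1,"tx": -0.001,"ty": -0.0006,"tz": -0.03,"roll": 0.001},{"gripper": -1,"tx": -0.001,"ty": -0.0006,"tz": -0.06,"roll": 0.001},{"gripper": -1,"tx": -0.001,"ty": -0.0006,"tz": -0.085,"roll": 0.001},{"gripper": -1,"tx": -0.001,"ty": -0.0006,"tz": -0.085,"roll": 0.001},{"gripper": -1,"tx": -0.001,"ty": -0.0006,"tz": -0.085,"roll": 0.001}]}}

```text
time: 20.4
ee_pos: [0.4637, 0.1734, 0.1637]
eef_rot: [-3.14, 0.011, -0.194]
wrist_force: [0.6, 0.2, -1.9]
gripper_width: 0.226
```

```bash
python3 - <<'E'
from h import *
s=snap('wrist','w18.png'); np.savez('/tmp/w18.npz',**s); o=r.get_obs(); print(o['ee_pos'],o['eef_rot'],o['wrist_force'])
d=np.array([.4634,.1744])-o['ee_pos'][:2]; print(d/.8,(-.193-o['eef_rot'][2])/np.pi)
E
```

```text
[0.46462299 0.17376137 0.16473614] [-3.13948715  0.00876912 -0.19407531] [ 0.94173773 -0.29827167 -0.89635017]
[-0.00152874  0.00079829] 0.00034228232453706065
```

View pics/w18.png

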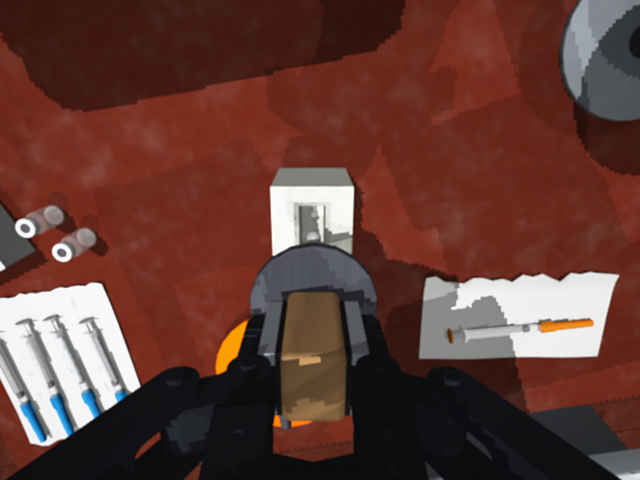

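The tip at (313,238) lines up with the slot's centre, which spans columns 298..327. Descending in stages.

Request:
{"op": "drive_tool", "data": {"moves": [{"gripper": -1,"tx": -0.0015,"ty": 0.0008,"tz": 0,"roll": 0},{"gripper": -1,"tx": -0.0015,"ty": 0.0008,"tz": -0.01,"roll": 0},{"gripper": -1,"tx": -0.0015,"ty": 0.0008,"tz": -0.02,"roll": 0},{"gripper": -1,"tx": -0.0015,"ty": 0.0008,"tz": -0.03,"roll": 0},{"gripper": -1,"tx": -0.0015,"ty": 0.0008,"tz": -0.04,"roll": 0}]}}

```text
time: 20.87
ee_pos: [0.4633, 0.1744, 0.132]
eef_rot: [-3.14, 0.009, -0.194]
wrist_force: [0.1, 0.2, -2.0]
gripper_width: 0.226
```

```bash
python3 - <<'E'
from h import *
o=r.get_obs(); print(o['ee_pos'],o['eef_rot'],o['wrist_force'],o['wrist_torque'])
d=np.array([.4634,.1744,.0867])-o['ee_pos']; print(d/.8,(-.193-o['eef_rot'][2])/np.pi)
E
```

```text
[0.46325324 0.17443485 0.13199997] [-3.13951378  0.00879428 -0.19393356] [ 0.06702887  0.23425634 -1.99843683] [-0.02953904  0.01002669  0.04682088]
[ 1.83455659e-04 -4.35633549e-05 -5.66249604e-02] 0.0002971620791148629
```

Request:
{"op": "drive_tool", "data": {"moves": [{"gripper": -1,"tx": 0,"ty": 0,"tz": -0.012,"roll": 0},{"gripper": -1,"tx": 0,"ty": 0,"tz": -0.024,"roll": 0},{"gripper": -1,"tx": 0,"ty": 0,"tz": -0.036,"roll": 0},{"gripper": -1,"tx": 0,"ty": 0,"tz": -0.046,"roll": 0},{"gripper": -1,"tx": 0,"ty": 0,"tz": -0.052,"roll": 0}]}}

```text
time: 21.28
ee_pos: [0.4625, 0.1743, 0.0888]
eef_rot: [-3.14, 0.011, -0.194]
wrist_force: [-0.1, 0.2, -2.1]
gripper_width: 0.227
```

```bash
python3 - <<'E'
from h import *
o=r.get_obs(); print(o['ee_pos'],o['eef_rot'],o['wrist_force'],o['wrist_torque'])
d=np.array([.4634,.1744,.0867])-o['ee_pos']; print(d/.8,(-.193-o['eef_rot'][2])/np.pi)
E
```

```text
[0.46252694 0.17434938 0.08880962] [-3.14017211  0.0107534  -0.19391785] [-0.0886417   0.17053652 -2.07648488] [ 0.07219235 -0.0042013   0.00619001]
[ 1.09131989e-03  6.32789343e-05 -2.63701954e-03] 0.00029216070956202943
```

Request:
{"op": "drive_tool", "data": {"moves": [{"gripper": -1,"tx": 0.001,"ty": 0,"tz": -0.001,"roll": 0},{"gripper": -1,"tx": 0.001,"ty": 0,"tz": -0.002,"roll": 0},{"gripper": -1,"tx": 0.001,"ty": 0,"tz": -0.0027,"roll": 0},{"gripper": -1,"tx": 0.001,"ty": 0,"tz": -0.0027,"roll": 0},{"gripper": -1,"tx": 0.001,"ty": 0,"tz": -0.0027,"roll": 0}]}}

```text
time: 21.7
ee_pos: [0.4638, 0.1744, 0.087]
eef_rot: [-3.14, 0.01, -0.194]
wrist_force: [-0.4, -0.4, -1.4]
gripper_width: 0.226
```

```bash
python3 - <<'E'
from h import *
s=snap('wrist','w19.png'); o=r.get_obs(); print(o['ee_pos'],o['eef_rot'],o['wrist_force'],o['wrist_torque'])
s=snap('scene');a,b,c,d=210,200,350,360
cv2.imwrite('pics/s19.png',cv2.resize(s['pixels'][b:d,a:c,::-1],None,fx=3.7,fy=3.7,interpolation=cv2.INTER_CUBIC))
E
```

```text
[0.463762   0.17435483 0.08695003] [-3.13987843  0.00972305 -0.19397135] [-0.7632201   0.2722621  -0.46816694] [0.0068428  0.01232402 0.0174441 ]
```

View pics/s19.png

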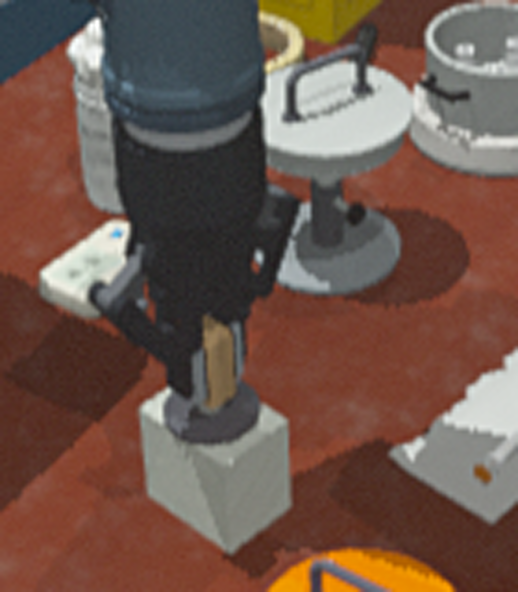

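Request:
{"op": "drive_tool", "data": {"moves": [{"gripper": -1,"tx": -0.0003,"ty": 0,"tz": -0.0005,"roll": 0},{"gripper": -1,"tx": -0.0003,"ty": 0,"tz": -0.001,"roll": 0},{"gripper": -1,"tx": -0.0003,"ty": 0,"tz": -0.0012,"roll": 0},{"gripper": -1,"tx": -0.0003,"ty": 0,"tz": -0.0012,"roll": 0},{"gripper": -1,"tx": -0.0003,"ty": 0,"tz": -0.0012,"roll": 0}]}}

```text
time: 22.22
ee_pos: [0.4637, 0.1744, 0.0868]
eef_rot: [-3.14, 0.009, -0.194]
wrist_force: [-2.6, -0.3, 6.4]
gripper_width: 0.224
```

```bash
python3 - <<'E'
from h import *
for i in range(3):
    snap('top'); o=r.get_obs(); print(o['ee_pos'],o['wrist_force'],o['wrist_torque'])
E
```

```text
[0.46368083 0.17437485 0.08681633] [-2.50794371 -0.97458154  6.56952826] [-0.1787504   0.31531316  0.01947075]
[0.46365639 0.17438824 0.08679291] [-2.42322261 -0.56755442  7.10205089] [-0.12827655  0.28486396 -0.04825999]
[0.46364452 0.17436862 0.08680011] [-2.93206965 -1.0653939   6.41513538] [-0.15205171  0.32492651  0.00633408]
```

Force of +6.5 N at the original grasp height: the collar is resting on the block. Releasing and retreating straight up.

Request:
{"op": "drive_tool", "data": {"moves": [{"gripper": 0.0,"tx": 0,"ty": 0,"tz": 0,"roll": 0},{"gripper": 1,"tx": 0,"ty": 0,"tz": 0,"roll": 0},{"gripper": 1,"tx": 0,"ty": 0,"tz": 0,"roll": 0},{"gripper": 1,"tx": 0,"ty": 0,"tz": 0,"roll": 0},{"gripper": 1,"tx": 0,"ty": 0,"tz": 0,"roll": 0}]}}

```text
time: 22.78
ee_pos: [0.4637, 0.1744, 0.0867]
eef_rot: [-3.14, 0.009, -0.194]
wrist_force: [-0.3, -1.4, -0.5]
gripper_width: 0.917
```

Request:
{"op": "drive_tool", "data": {"moves": [{"gripper": 1,"tx": 0,"ty": 0,"tz": 0,"roll": 0},{"gripper": 1,"tx": 0,"ty": 0,"tz": 0,"roll": 0},{"gripper": 1,"tx": 0,"ty": 0,"tz": 0,"roll": 0},{"gripper": 1,"tx": 0,"ty": 0,"tz": 0,"roll": 0},{"gripper": 1,"tx": 0,"ty": 0,"tz": 0,"roll": 0}]}}

```text
time: 23.2
ee_pos: [0.4637, 0.1744, 0.0867]
eef_rot: [-3.14, 0.009, -0.194]
wrist_force: [-0.0, 0.0, -0.3]
gripper_width: 1.001
```

```bash
python3 - <<'E'
from h import *
s=snap('wrist','w20.png'); o=r.get_obs(); print(o['ee_pos'],o['wrist_force'],o['gripper_width'])
E
```

```text
[0.46366398 0.17436862 0.08668752] [ 0.89670822  0.91567681 -0.19646155] 1.0034008456617913
```

View pics/w20.png

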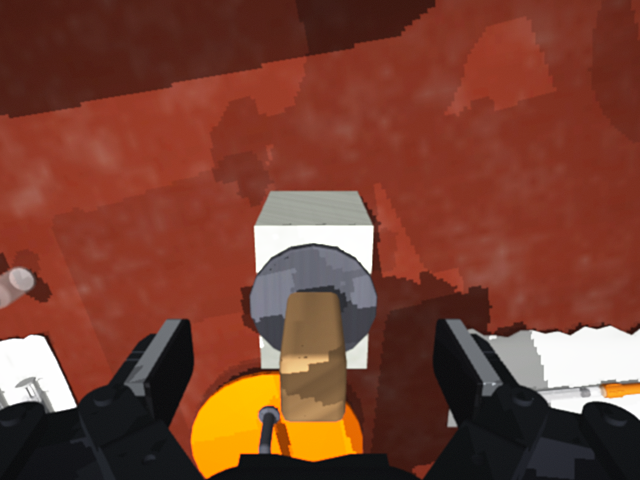

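The grip stands free between the open fingers, columns 283..345, with the collar flat on the block. Rising.

Request:
{"op": "drive_tool", "data": {"moves": [{"gripper": 1,"tx": 0,"ty": 0,"tz": 0.03,"roll": 0},{"gripper": 1,"tx": 0,"ty": 0,"tz": 0.08,"roll": 0},{"gripper": 1,"tx": 0,"ty": 0,"tz": 0.13,"roll": 0},{"gripper": 1,"tx": 0,"ty": 0,"tz": 0.18,"roll": 0},{"gripper": 1,"tx": 0,"ty": 0,"tz": 0.2,"roll": 0}]}}

```text
time: 23.67
ee_pos: [0.4658, 0.1747, 0.2525]
eef_rot: [-3.137, 0.001, -0.194]
wrist_force: [0.9, 0.3, -0.4]
gripper_width: 1.002
```

Request:
{"op": "drive_tool", "data": {"moves": [{"gripper": 1,"tx": -0.06,"ty": 0,"tz": 0.03,"roll": 0},{"gripper": 1,"tx": -0.06,"ty": 0,"tz": 0.03,"roll": 0},{"gripper": 1,"tx": -0.06,"ty": 0,"tz": 0.03,"roll": 0},{"gripper": 1,"tx": -0.06,"ty": 0,"tz": 0.03,"roll": 0},{"gripper": 1,"tx": -0.06,"ty": 0,"tz": 0.03,"roll": 0}]}}

```text
time: 24.08
ee_pos: [0.418, 0.1746, 0.2758]
eef_rot: [-3.137, 0.001, -0.194]
wrist_force: [-0.3, -0.1, 0.2]
gripper_width: 1.0
```

```bash
python3 - <<'E'
from h import *
s=snap('wrist','w21.png'); o=r.get_obs(); print(o['ee_pos'],o['wrist_force'],o['time'])
w=pts(s); Z=w[...,2]
m=roi(220,60,400,260)&(Z>.115)&(Z<.14); print('grip top',np.median(Z[m]),cv2.minAreaRect((ray(s,big(m)[:,0],.126)[:,:2]*1000).astype(np.float32)))
m=roi(220,60,400,260)&(Z>.06)&(Z<.085)&(s['pixels'].max(2)<120); print('collar z',np.median(Z[m]))
s=snap('scene');a,b,c,d=210,150,400,360
cv2.imwrite('pics/s21.png',cv2.resize(s['pixels'][b:d,a:c,::-1],None,fx=2.8,fy=2.8,interpolation=cv2.INTER_CUBIC))
s=snap('top','t21.png')
E
```

```text
[0.41799315 0.1746272  0.27548198] [ 0.34136718  0.28682475 -0.52777998] 24.1333
grip top 0.12504449186011057 ((463.6470947265625, 174.82681274414062), (19.395498275756836, 23.747827529907227), 78.90442657470703)
collar z 0.07140350098415356
```

View pics/s21.png

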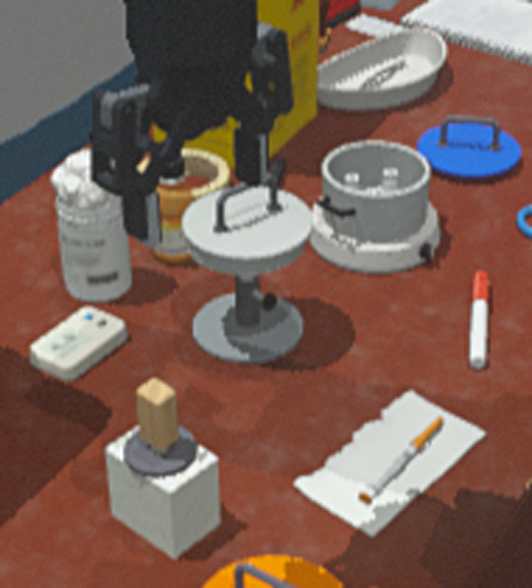

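View pics/w21.png

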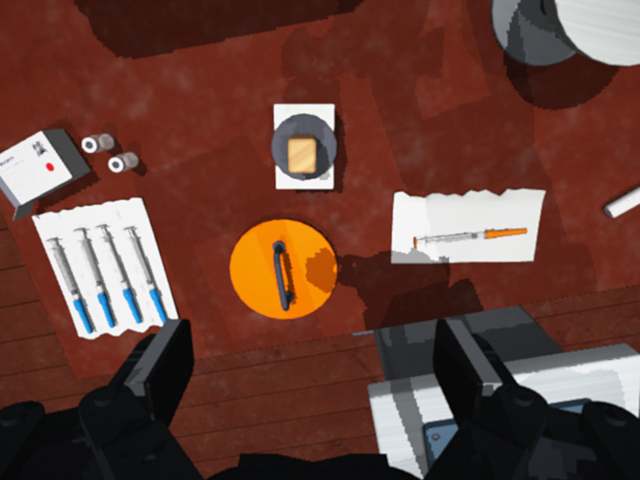

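View pics/t21.png

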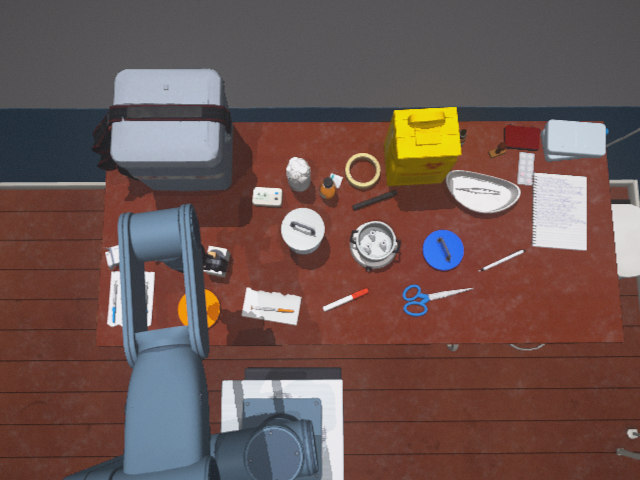

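The lifter is back with its grip top at 0.1250 (0.1252 before) and its collar at 0.0714, the same as before. The lid lies level on the ring, everything else is where it was, and the robot is clear. Handing in.

```bash
python3 -c "
from cell import job_done
print(job_done())"
```

```text
the job is handed in; nothing more can be done
None
```

The lid is in the lid stand's ring and the lifter is back in its holder. I handed the job in after about 24 s of robot time; no verdict was reported.

**What I did:** I took the lifter from its holder, hooked the lid under the middle of its loop bar and lifted it clear. I carried it to the stand, waited for it to stop swinging, and lowered it into the ring. Then I unhooked the lifter and put it back.

**Last checks:**
- **Lid:** Its top stayed at the same height while the hook went on down, and the load came off the wrist, so it is resting on the rim (about 113 mm up). It shows no sideways slope. The slope along the view was no larger than the camera showed for the lid lying level on the boiler, so I take it as level. Its centre measures about 2 mm from the ring's, within the 2.5 mm play.
- **Lifter:** The collar met the block with about 6.5 N (wrist force) before I let go. The grip top and collar heights match the start within 0.2 mm.
- **Everything else:** In the last pictures the other things look unmoved, and the open gripper touches nothing.

**What went less smoothly:** The lid swung sideways by about 0.15 rad after the carry. It settled within about 2 s, clear of the ring, and I corrected its position by about 3 mm before lowering it.

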